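# Put the sugar shaker away in the catch-door cupboard

### The job

Put the sugar shaker away in the little green-doored counter cupboard: pull the door wide open through its sprung roller catch, stand the shaker upright in the metal rack on the inside of the door and let go of it, then push the door shut, pressing on by feel until the catch snaps in, and let go so that it stays shut by itself. Be gentle: never push or pull on the cupboard or its door with more than about 20 N, do not slam the door, and leave the jars and the tin where they are.

Things in the scene. Friction and masses are not known exactly. Their poses are not given: they have to be found in the camera images.
- cupboard: fixed counter cupboard of light wood with a green front door, 115 mm deep (x), 200 wide (y), 122 high. Origin: centre of its underside; its own -x is the front, towards the robot, +y its left seen from the robot. Upright hinge at the left front edge; the door swings out towards the robot. Sprung roller catch inside the right wall, 95 mm up
- hinge (a point): point on the door's upright hinge axis, 85 mm above the counter; axes as the cupboard's. The door is a 12 mm panel, 192 mm long from the hinge, 6 to 118 mm above the counter; its inner face lies on the hinge axis, its outer face 12 mm outside it
- door (a joint): door angle, rad: 0 where the shut, caught door rests, grows as it opens, 1.57 square to the front; stays where left. Catch and soft seal are sprung: from 0.05 rad on, shutting meets 1 N rising to about 12 N at the handle; the catch snaps in only some mm PAST the rest place (hard stop at -0.035), the force then drops and, let go, the door springs back to 0. About 9 N at the handle pulls it out
- handle (a point): middle of the door's pull: upright round steel bar 10 mm thick, 46 to 110 mm above the counter, its centre 35 mm off the door's outer face; this point is 85 mm up, 168 mm along the door from the hinge axis and 47 mm outside it. Axes turn with the door (cupboard's when shut): -x away from the outer face, -y along the door away from the hinge
- rack (a point): centre of the rack's floor (upper side), 16 mm above the counter, inside the door: metal tray, clear floor 54 mm from door panel to rim (x) by 58 mm along the door (y); 4 mm rims on three sides, 29 mm above the floor, the panel is the fourth. 99 mm along the door from the hinge, 27 mm inside it. Axes as the handle's: x away from the inner face. Free from above when open
- shaker_mid (a point): centre (45 mm above its foot) of the sugar shaker: round, clear body with a grey domed top, 44 mm diameter, 90 mm high, about 0.1 kg, loose
- honey_mid (a point): centre of the honey jar with red lid, 58x62 mm, 86 mm high (this point 43 mm up); loose bystander
- jam_mid (a point): centre of the red jam jar with yellow lid, 66 mm diameter, 100 mm high (this point 50 mm up); loose bystander
- pastilles: flat tin, 63x105x24 mm, loose bystander; origin at the centre of its underside
Not all that is in view belongs to the job. What is shaped like the part that bears shaker_mid but blue or turquoise is not meant.

How it is judged (in metres and radians):
On the way, in this order (a step that is already met when the one before it is completed fails the run):
1. the door is pulled open, out of its catch, to more than 0.8 rad (value of joint door above 0.8 rad), for 0.2 s.
2. the shaker stands upright in the rack of the open door, let go (x of shaker_mid in the frame of rack between -0.034 and 0.034 m and y of shaker_mid in the frame of rack between -0.05 and 0.05 m and z of shaker_mid in the frame of rack below 0.052 m and angle between shaker_mid's own z axis and vertical below 0.15 rad and value of joint door above 0.4 rad and contact force between the fingers and shaker below 0.1 N), for 0.2 s.
At the end, for the whole second after the job is handed in: the door is snapped shut (within 0.012 rad of fully shut) and stays so by itself, with the shaker standing upright (within 0.15 rad) on the floor of the door's rack (value of joint door below 0.012 rad and angle between shaker_mid's own z axis and vertical below 0.15 rad and x of shaker_mid in the frame of rack between -0.034 and 0.034 m and y of shaker_mid in the frame of rack between -0.05 and 0.05 m and z of shaker_mid in the frame of rack below 0.052 m); the robot touches nothing.
It fails at once if the robot presses on the cupboard or its door with more than 22 N (contact force between the arm and cupboard above 22 N).
It fails at once if the door is slammed: arriving at the catch (last 0.25 rad) faster than 1.5 rad/s (velocity of joint door below -1.5 rad/s and value of joint door between 0.06 and 0.25 rad).
It fails at once if a jar or the tin is moved by more than 25 mm (distance of any of honey_mid, jam_mid, pastilles from where it was at the start of the episode above 0.025 m).
It also fails if it takes over 72 s, if anything falls off the work surface, if the arm or the gripper's body presses on something with over 40 N, if the wrist force passes 120 N, or if a joint passes its speed limit or range.

### The arm

A 7-joint arm with a two-finger parallel gripper is mounted at the origin on a cart in front of the work surface, level with it; the furniture and walls round the work are solid. World frame = base frame: x ahead of the robot, y to its left, z up, the work surface at z = 0. Lengths are in m, angles in degrees, forces in N, time in s.
With the tool pointing down it reaches from about 0.425 to 0.875 m from the base axis. Payload 4.7 kg.
Tool frame: the origin (TCP) lies between the finger pads; the fingertips stand 25 mm ahead of it and the grasp point (between the pads) lies 6 mm ahead of it (env.tip_reach is the distance from the TCP to the fingertips, in m); z points along the fingers, y is the direction in which the jaws open and shut (so a half turn about z gives the same grasp; the last joint's range is limited). The gripper opens to 87 mm and grips with 3 to 60 N. Pads are 19 mm wide; open, the fingers measure 117 mm over their backs; the gripper's body (75 mm by 190 mm) begins 51 mm behind the grasp point.
Start: joints at [-76.484, 18.392, -4.016, 83.108, 1.295, 78.541, -3.26], TCP at [0.143, 0.634, 0.248] pointing down, gripper open.
Joint ranges: [-163.93, 163.93], [-17.29, 119.83], [-79.2, 71.16], [3.27, 140.29], [-89.18, 269.18], [5.43, 117.66], [-154.24, 154.24]. Speed limits (degrees/s): [147.25, 147.25, 180, 180, 180, 180, 180].

### API

Orientations are given as [roll, pitch, yaw] about the fixed x, y, z axes, in that order (R = Rz(yaw) Ry(pitch) Rx(roll)).
In Python, from cell import env, viewer, job gives the robot as it stands.
- The arm moves only by the tool move_arm, never from a script. Its argument "steps" is a list of rows, each a list of 7 numbers: the finger opening in cm, from 0 to 8.7, then the shift along the tool's x, y, z in cm, then the turn, a rotation vector about the tool's x, y, z in rad. In form: [[fingers, tx, ty, tz, wx, wy, wz], ...]. A call has 1 to 5 rows; each row shifts and turns the commanded pose from where the row before left it, along the tool's axes as they then stand; what a row does not reach is not made up. A row lasts 1/12 s, in which the tool goes at most 41.7 mm and 7.16 degrees, less where a joint would pass 70% of its speed; a pose out of reach is approached as far as the arm can. A call is refused whole if a number of a shift passes 4.17 or a number of a turn 0.125, either way. A call with a gripper value outside its range is refused whole. The fingers move at their own pace and stop on an object; "force" is the grip in N (left out, the last holds). Time passes only in rows, so rows that do not move let the fingers close. It gives the time, the measured TCP pose, the force and the opening at its end, in the units of the state.
- env.get_obs(): the state, without advancing time (a new reading comes with each control period).
- viewer.read_camera(name): name is "side" or "top" or "wrist"; returns a dict with "img" (480x640x3 uint8, red, green, blue), "vfov" (degrees; the focal length in pixels is half the picture's height over the tangent of half this angle, whatever the lens; pixels are square), "cx", "cy" (the principal point, pixels), "extrinsics" (4x4, takes a point from world to camera coordinates); the wrist camera has in their place "mount" (4x4, takes a point from camera to tool coordinates, whose origin is the TCP and whose axes are the flange's). Camera axes: x right, y down, z forward; pixel columns grow to the right and rows downward; lengths in m; the calibration is good to about 2 mm. A picture is of the moment at which its call begins: read the wrist's pose just before it. There is no depth.
- job.sign_off(): hands the job in, once; it reports no verdict.
The state is a dict: "time_s": time; "qpos": joint angles; "joint_velocities": joint speeds; "effort": joint torques, N m; "tool_pos": TCP position; "tool_rot": TCP orientation; "force": force on the tool from outside, world axes, zero at the start; "wrist_torque": the same for the moment, N m; "grip_width": finger opening in m.
Only numpy, scipy, OpenCV 4.12 (cv2) and the standard library are available. Lean on these libraries where they do the work, as an engineer would, in place of code of your own. Each camera call takes 0.05 s, during which the arm holds its last target.

## Working session

There is one attempt and no reset: what is moved stays moved. The work goes in short steps, Python scripts to look and compute and a tool call to move; the robot and the scene stay as the last step left them, time stands still between calls to the robot, and variables do not carry over. Pictures are saved under pics/ and viewed, and the job is handed in when it is done.

Besides the shell and the picture viewer there is one more tool, called by a JSON object that holds its "method" and its "body", one argument or row to a line. move_arm: Moves the arm, as the interface text tells. Its arguments: {"type":"object","properties":{"steps":{"type":"array"},"force":{"type":"number"}},"required":["steps"]}

```bash
ls; mkdir -p pics; python3 - <<'E'
from cell import env, viewer, job
import cv2, numpy as np
o=env.get_obs()
for k,v in o.items(): print(k,np.round(v,4))
print(env.tip_reach)
for n in ("side","top","wrist"):
    c=viewer.read_camera(n)
    cv2.imwrite(f"pics/{n}0.png",c["img"][...,::-1])
    print(n,{k:np.round(v,4).tolist() for k,v in c.items() if k!="img"})
E
```

```text
pics
time_s 0.0
qpos [-76.484   18.4381  -4.0158  83.1746   1.2949  78.5411  -3.2614]
joint_velocities [-0.0343 -0.0222  0.1375 -0.0604 -0.0702  0.0575 -0.0797]
effort [-1.00000e-04 -4.91283e+01 -4.03800e-01 -3.12534e+01 -6.38000e-02
  4.37000e-02  2.00000e-04]
tool_pos [0.1429 0.6336 0.2465]
tool_rot [-1.798914e+02  5.600000e-03  1.672926e+02]
force [-0.1607  0.323  -0.7185]
wrist_torque [ 0.0218  0.0438 -0.0203]
grip_width 0.0871
0.025
side {'vfov': 55.7776, 'cx': 315.6566, 'cy': 243.4491, 'extrinsics': [[0.9832, -0.1821, 0.0134, -0.5408], [-0.1172, -0.686, -0.7181, 0.0766], [0.14, 0.7044, -0.6958, 1.2267], [0.0, 0.0, 0.0, 1.0]]}
top {'vfov': 54.6122, 'cx': 314.9692, 'cy': 242.1371, 'extrinsics': [[-0.0258, -0.9992, 0.0311, -0.0578], [-0.995, 0.0226, -0.0978, 0.5266], [0.097, -0.0334, -0.9947, 1.1162], [0.0, 0.0, 0.0, 1.0]]}
wrist {'vfov': 58.446, 'cx': 318.6201, 'cy': 239.7105, 'mount': [[-0.0007, -0.953, -0.3031, 0.085], [1.0, -0.0003, -0.0014, 0.0005], [0.0013, -0.3031, 0.953, -0.136], [0.0, 0.0, 0.0, 1.0]]}
```

View pics/side0.png

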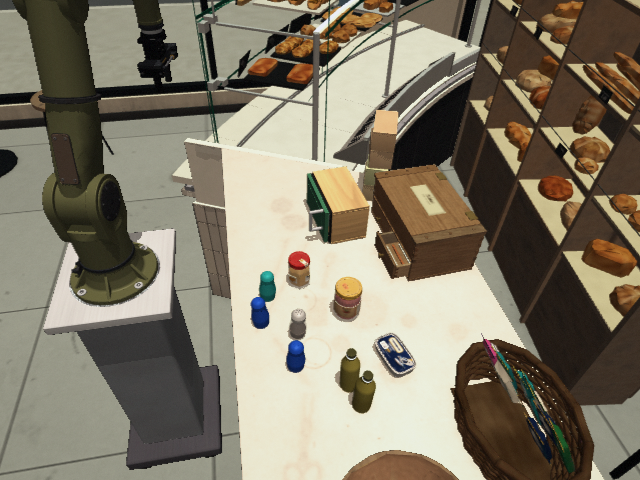

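View pics/top0.png

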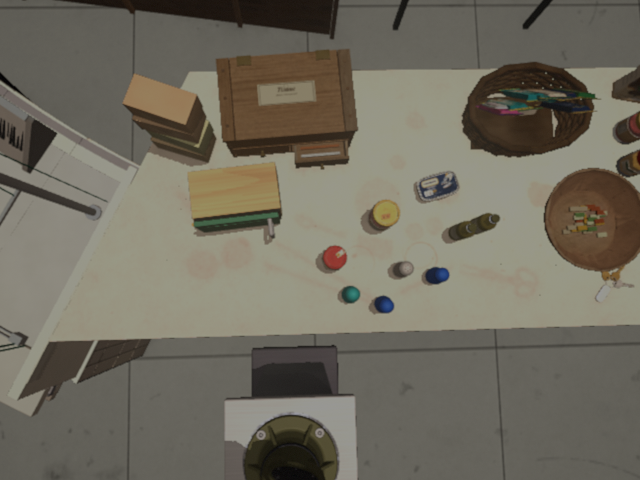

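View pics/wrist0.png

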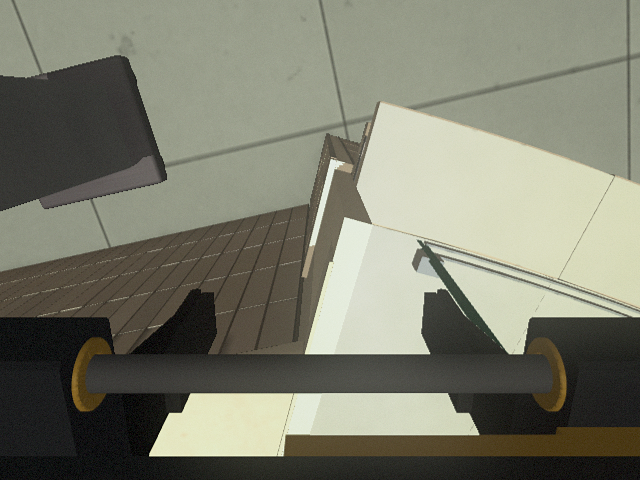

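```bash
cat > h.py <<'E'
from cell import env, viewer, job
import cv2, numpy as np
from scipy.spatial.transform import Rotation as R
def cam(n):
    o=env.get_obs(); c=viewer.read_camera(n)
    f=240/np.tan(np.radians(c["vfov"])/2)
    if n=="wrist":
        T=np.eye(4);T[:3,:3]=R.from_euler('xyz',o["tool_rot"],degrees=True).as_matrix();T[:3,3]=o["tool_pos"]
        E=np.linalg.inv(T@np.array(c["mount"]))
    else: E=np.array(c["extrinsics"])
    return c["img"][...,::-1].copy(),(f,c["cx"],c["cy"],E)
def proj(K,P):
    f,cx,cy,E=K; p=E[:3,:3]@np.asarray(P,float).reshape(-1,3).T+E[:3,3:4]
    return np.stack([cx+f*p[0]/p[2],cy+f*p[1]/p[2]],1)
def ray(K,u,v):
    f,cx,cy,E=K; C=-E[:3,:3].T@E[:3,3]; d=E[:3,:3].T@np.array([(u-cx)/f,(v-cy)/f,1]); return C,d/np.linalg.norm(d)
def atz(K,u,v,z):
    C,d=ray(K,u,v); return C+d*(z-C[2])/d[2]
def tri(a,b):
    A=np.zeros((3,3));B=np.zeros(3)
    for C,d in (a,b):
        M=np.eye(3)-np.outer(d,d);A+=M;B+=M@C
    return np.linalg.solve(A,B)
E
python3 - <<'E'
from h import *
s,Ks=cam("side");t,Kt=cam("top")
def crop(img,x,y,w,h,k,n): cv2.imwrite(n,cv2.resize(img[y:y+h,x:x+w],None,fx=k,fy=k,interpolation=cv2.INTER_CUBIC))
crop(s,240,240,160,150,5,"pics/s_sh.png");crop(t,320,230,160,100,5,"pics/t_sh.png")
crop(s,290,150,100,110,5,"pics/s_cb.png");crop(t,175,150,130,110,5,"pics/t_cb.png")
for u,v,z in((403,269,.09),(335,257,.086),(385,214,.1),(437,186,.024),(437,275,.09),(351,294,.09),(384,304,.09),(270,232,.11)): print(u,v,atz(Kt,u,v,z).round(3))
E
```

```text
403 269 [ 0.452 -0.271  0.09 ]
335 257 [ 0.483 -0.114  0.086]
385 214 [ 0.58  -0.233  0.1  ]
437 186 [ 0.66  -0.381  0.024]
437 275 [ 0.436 -0.35   0.09 ]
351 294 [ 0.397 -0.148  0.09 ]
384 304 [ 0.372 -0.224  0.09 ]
270 232 [0.542 0.034 0.11 ]
```

View pics/s_sh.png

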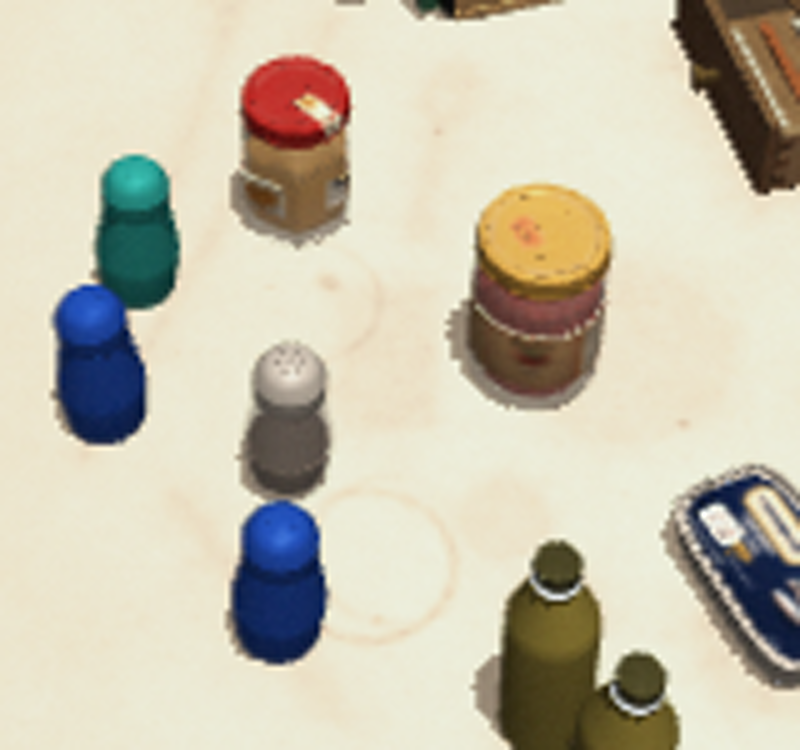

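View pics/t_sh.png

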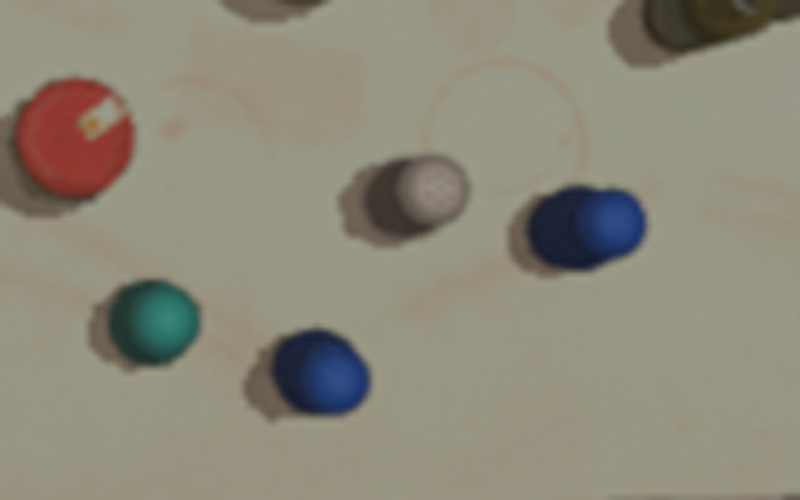

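View pics/s_cb.png

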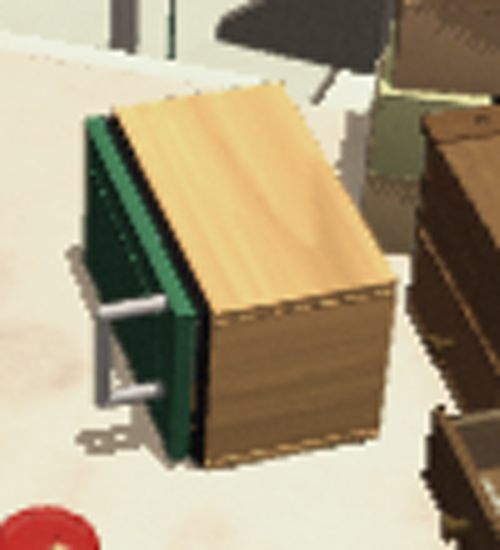

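View pics/t_cb.png

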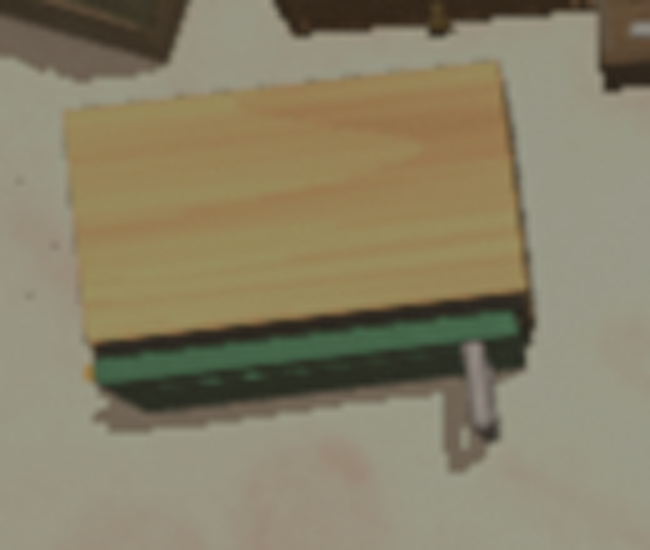

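```bash
python3 - <<'E'
from h import *
s,Ks=cam("side");t,Kt=cam("top")
T=lambda x,y,ox,oy:(x/5+ox,y/5+oy)
print("shaker dome",tri(ray(Kt,*T(433,190,320,230)),ray(Ks,*T(290,378,240,240))))
print("at z.075", atz(Kt,*T(433,190,320,230),.075),atz(Ks,*T(290,378,240,240),.075))
print("base side bottom", atz(Ks,*T(287,495,240,240),0))
tc=[T(*p,175,150) for p in((65,112),(498,62),(527,293),(90,345))]
P=np.array([atz(Kt,*p,.122) for p in tc]);print(P.round(4))
print([np.linalg.norm(P[i]-P[(i+1)%4]).round(4) for i in range(4)])
sc=[T(*p,290,150) for p in((280,82),(398,283),(213,315),(113,110))]
Q=np.array([atz(Ks,*p,.122) for p in sc]);print(Q.round(4))
print([np.linalg.norm(Q[i]-Q[(i+1)%4]).round(4) for i in range(4)])
print([tri(ray(Kt,*a),ray(Ks,*b)).round(4) for a,b in zip(tc,sc)])
for M in(P,Q):
    e=(M[3]-M[2])+(M[0]-M[1]);print("yaw of +y axis",np.degrees(np.arctan2(-e[0],e[1])), "centre",M.mean(0))
print("handle top",tri(ray(Kt,*T(485,432,175,150)),ray(Ks,*T(102,308,290,150))),atz(Kt,*T(485,432,175,150),.11),atz(Ks,*T(102,308,290,150),.11))
print("handle bottom",atz(Ks,*T(103,405,290,150),.046))
E
```

```text
shaker dome [ 0.45479113 -0.28376147  0.07314441]
at z.075 [ 0.45423616 -0.28329517  0.075     ] [ 0.45508945 -0.28515427  0.075     ]
base side bottom [ 4.50728917e-01 -2.97168046e-01  1.11022302e-16]
[[0.6811 0.2164 0.122 ]
 [0.7009 0.0201 0.122 ]
 [0.5938 0.0089 0.122 ]
 [0.5742 0.2051 0.122 ]]
[np.float64(0.1972), np.float64(0.1077), np.float64(0.1972), np.float64(0.1075)]
[[0.6816 0.2107 0.122 ]
 [0.7016 0.012  0.122 ]
 [0.5954 0.0023 0.122 ]
 [0.5757 0.1984 0.122 ]]
[np.float64(0.1997), np.float64(0.1066), np.float64(0.1971), np.float64(0.1066)]
[array([0.6829, 0.2175, 0.1171]), array([0.7038, 0.0204, 0.1146]), array([0.5959, 0.009 , 0.1161]), array([0.5761, 0.2064, 0.1162])]
yaw of +y axis 5.732138352436739 centre [0.63746999 0.11263225 0.122     ]
yaw of +y axis 5.725773849911065 centre [0.63858014 0.10584822 0.122     ]
handle top [0.53558445 0.02918498 0.11239768] [0.53226254 0.02962286 0.11      ] [0.53972095 0.032112   0.11      ]
handle bottom [0.53901961 0.02289969 0.046     ]
```

The shaker candidates, by top-image pixel, are grey dome (407,268), blue (437,275), blue (384,304) and turquoise (351,294). The grey-domed one is the target, and the crop confirms it: grey dome with holes on a clear body. The crops also show the cupboard turned about 5.7°, with the handle bar near (0.536, 0.030). I'm moving over the handle for a wrist view.

```bash
cat >> h.py <<'E'
def pose():
    o=env.get_obs(); return np.array(o["tool_pos"]),R.from_euler('xyz',o["tool_rot"],degrees=True),o
def plan(target,yaw=None,n=None,roll=180,pitch=0,vmax=4.0):
    p,r,o=pose(); target=np.array(target,float)
    rt=R.from_euler('xyz',[roll,pitch,o["tool_rot"][2] if yaw is None else yaw],degrees=True)
    w=(r.inv()*rt).as_rotvec(); d=(target-p)*100
    m=int(np.ceil(max(np.linalg.norm(d)/vmax,np.linalg.norm(w)/.12,1)))
    n=max(m,n or 1)
    print("from",p.round(4),np.round(o["tool_rot"],2),"rows",n)
    out=[]
    for i in range(n):
        t=(r.inv().apply(d/n)).round(2)
        out.append([*t.tolist(),*(w/n).round(3).tolist()]); r=r*R.from_rotvec(w/n)
    for i in range(0,n,5): print(out[i:i+5])
E
python3 -c "
from h import *
plan([.50,.03,.25],185.7)"
```

```text
from [0.143  0.634  0.2473] [-179.98    0.    167.29] rows 18
[[-2.67, -2.84, -0.01, -0.0, 0.0, -0.018], [-2.62, -2.88, -0.01, -0.0, 0.0, -0.018], [-2.57, -2.93, -0.01, -0.0, 0.0, -0.018], [-2.52, -2.98, -0.01, -0.0, 0.0, -0.018], [-2.46, -3.02, -0.01, -0.0, 0.0, -0.018]]
[[-2.41, -3.06, -0.01, -0.0, 0.0, -0.018], [-2.35, -3.11, -0.01, -0.0, 0.0, -0.018], [-2.3, -3.15, -0.01, -0.0, 0.0, -0.018], [-2.24, -3.19, -0.01, -0.0, 0.0, -0.018], [-2.18, -3.23, -0.01, -0.0, 0.0, -0.018]]
[[-2.13, -3.27, -0.01, -0.0, 0.0, -0.018], [-2.07, -3.3, -0.01, -0.0, 0.0, -0.018], [-2.01, -3.34, -0.01, -0.0, 0.0, -0.018], [-1.95, -3.38, -0.01, -0.0, 0.0, -0.018], [-1.89, -3.41, -0.01, -0.0, 0.0, -0.018]]
[[-1.83, -3.44, -0.01, -0.0, 0.0, -0.018], [-1.77, -3.48, -0.01, -0.0, 0.0, -0.018], [-1.7, -3.51, -0.01, -0.0, 0.0, -0.018]]
```

{"method": "move_arm", "body": {
  "steps": [
    [8.7,-2.7,-2.8,0,0,0,-0.018],
    [8.7,-2.6,-2.9,0,0,0,-0.018],
    [8.7,-2.6,-2.9,0,0,0,-0.018],
    [8.7,-2.5,-3.0,0,0,0,-0.018],
    [8.7,-2.5,-3.0,0,0,0,-0.018]
  ]
}}

```text
time_s: 0.77
tool_pos: [0.2435, 0.465, 0.2476]
tool_rot: [180.0, -0.0, 172.5]
force: [1.0, 0.4, 0.5]
grip_width: 0.0869
```

{"method": "move_arm", "body": {
  "steps": [
    [8.7,-2.4,-3.1,0,0,0,-0.018],
    [8.7,-2.4,-3.1,0,0,0,-0.018],
    [8.7,-2.3,-3.1,0,0,0,-0.018],
    [8.7,-2.2,-3.2,0,0,0,-0.018],
    [8.7,-2.2,-3.2,0,0,0,-0.018]
  ]
}}

```text
time_s: 1.18
tool_pos: [0.3429, 0.2976, 0.2478]
tool_rot: [179.9, 0.0, 177.7]
force: [0.6, 0.5, 0.4]
grip_width: 0.0867
```

{"method": "move_arm", "body": {
  "steps": [
    [8.7,-2.1,-3.3,0,0,0,-0.018],
    [8.7,-2.1,-3.3,0,0,0,-0.018],
    [8.7,-2.0,-3.3,0,0,0,-0.018],
    [8.7,-2.0,-3.4,0,0,0,-0.018],
    [8.7,-1.9,-3.4,0,0,0,-0.018]
  ]
}}

```text
time_s: 1.6
tool_pos: [0.4431, 0.1299, 0.248]
tool_rot: [179.9, 0.1, -177.2]
force: [0.4, 0.8, 0.0]
grip_width: 0.087
```

{"method": "move_arm", "body": {
  "steps": [
    [8.7,-1.8,-3.4,0,0,0,-0.018],
    [8.7,-1.8,-3.5,0,0,0,-0.018],
    [8.7,-1.7,-3.5,0,0,0,-0.018],
    [8.7,0,0,0,0,0,0]
  ]
}}

```text
time_s: 1.93
tool_pos: [0.5049, 0.0229, 0.2483]
tool_rot: [-179.8, 0.2, -174.8]
force: [-0.6, -1.2, 0.1]
grip_width: 0.0867
```

```bash
python3 - <<'E'
from h import *
p,r,o=pose();print(p,o["tool_rot"],o["qpos"],o["force"])
w,K=cam("wrist");cv2.imwrite("pics/w1.png",w);np.save("K1.npy",np.array(K,dtype=object),allow_pickle=True)
print(proj(K,[[.5366,.032,.11],[.5366,.032,.046]]))
E
```

```text
[0.50494283 0.02287438 0.24831701] [-1.79755688e+02  1.74287679e-01 -1.74750543e+02] [-39.60117593  -0.38016999  33.98828867 104.44422899   0.47258167
  75.69872171  89.51988413] [-0.60165195 -1.16459548  0.13640151]
[[327.75101499 280.47249106]
 [326.62018932 250.07982927]]
```

View pics/w1.png

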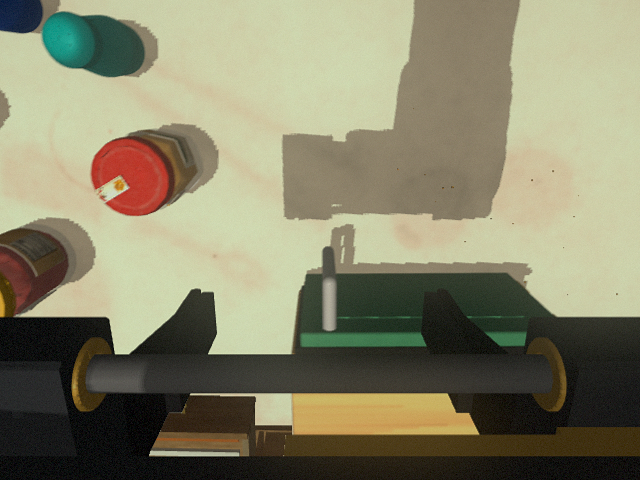

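```bash
python3 - <<'E'
from h import *
w=cv2.imread("pics/w1.png");K=np.load("K1.npy",allow_pickle=True)
cv2.imwrite("pics/w1c.png",cv2.resize(w[220:360,270:560],None,fx=2.7,fy=2.7,interpolation=cv2.INTER_CUBIC))
a=np.radians(5.73);ex=np.array([np.cos(a),np.sin(a),0]);ey=np.array([-np.sin(a),np.cos(a),0])
H=np.array([.5366,.032,0]);hinge=H+.168*ey+.047*ex
for nm,P in dict(bartop=H+[0,0,.11],barbot=H+[0,0,.046],doorTopR=hinge-.192*ey-.012*ex+[0,0,.118],doorTopL=hinge-.012*ex+[0,0,.118],doorInTopR=hinge-.192*ey+[0,0,.118],doorBotR=hinge-.192*ey-.012*ex+[0,0,.006]).items(): print(nm,((proj(K,P)[0]-[270,220])*2.7).round(0),P.round(4))
E
```

```text
bartop [156. 163.] [0.5366 0.032  0.11  ]
barbot [153.  81.] [0.5366 0.032  0.046 ]
doorTopR [ 64. 301.] [0.5738 0.0116 0.118 ]
doorTopL [809. 297.] [0.5547 0.2027 0.118 ]
doorInTopR [ 65. 341.] [0.5858 0.0128 0.118 ]
doorBotR [ 83. 138.] [0.5738 0.0116 0.006 ]
```

View pics/w1c.png

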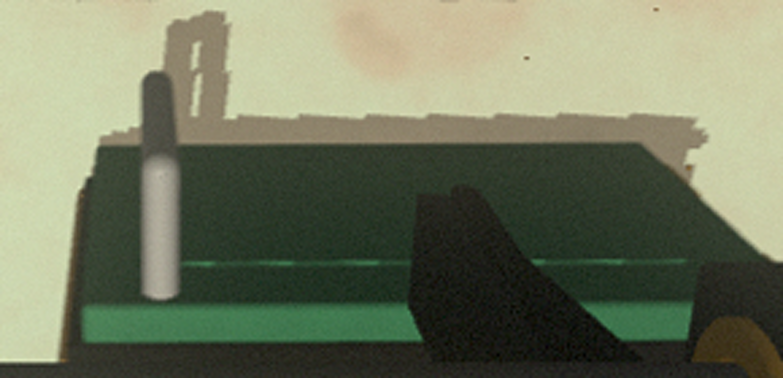

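```bash
python3 -c "
from h import *
plan([.5366,.033,.09],185.73,n=5)"
```

```text
from [0.5035 0.0269 0.2479] [-1.7991e+02  7.0000e-02 -1.7462e+02] rows 5
[[-0.67, 0.06, 3.16, -0.0, 0.0, -0.001], [-0.67, 0.06, 3.16, -0.0, 0.0, -0.001], [-0.67, 0.06, 3.16, -0.0, 0.0, -0.001], [-0.67, 0.06, 3.16, -0.0, 0.0, -0.001], [-0.67, 0.06, 3.16, -0.0, 0.0, -0.001]]
```

{"method": "move_arm", "body": {
  "steps": [
    [6.0,-3.3,0.3,0,0,0,0],
    [6.0,0,0,3.0,0,0,-0.006],
    [6.0,0,0,3.0,0,0,0],
    [6.0,0,0,2.0,0,0,0],
    [6.0,0,0,0,0,0,0]
  ]
}}

```text
time_s: 2.4
tool_pos: [0.5312, 0.0389, 0.1631]
tool_rot: [-180.0, -0.5, -173.7]
force: [-0.8, -0.0, -0.1]
grip_width: 0.0636
```

```bash
python3 - <<'E'
from h import *
p,r,o=pose();print(p,o["tool_rot"],o["joint_velocities"],o["force"])
w,K=cam("wrist");cv2.imwrite("pics/w2.png",w)
print(proj(K,[[.5366,.033,.11],[.5366,.033,.046]]))
plan([.5366,.033,.09],185.73)
E
```

```text
[0.53120416 0.03890192 0.16311387] [-179.96321422   -0.48294133 -173.71740706] [-0.05278001 -2.49038837  0.40282644 -3.98204989  1.09602937  3.5412737
 -0.83188974] [-0.81844594 -0.04980308 -0.06136691]
[[304.08697852 298.64562424]
 [307.59007193 255.1104642 ]]
from [0.5327 0.0388 0.1656] [-179.98   -0.28 -173.73] rows 2
[[-0.18, -0.31, 3.78, -0.0, -0.002, 0.005], [-0.17, -0.31, 3.78, -0.0, -0.002, 0.005]]
```

View pics/w2.png

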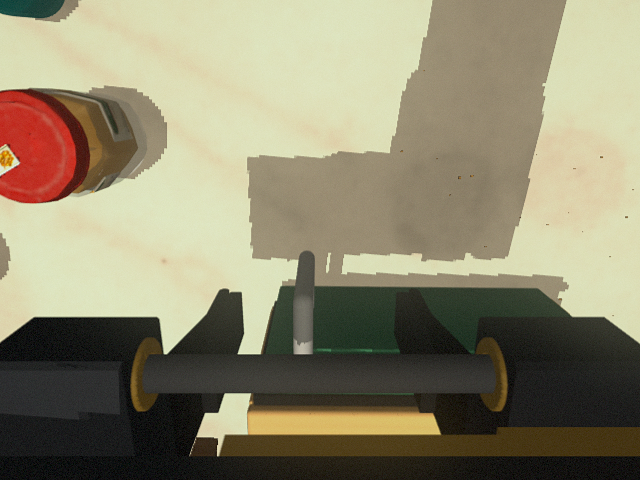

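{"method": "move_arm", "body": {
  "steps": [
    [6.0,0,-0.6,2.0,0,0,0.009],
    [6.0,-0.2,0,2.0,0,0,0],
    [6.0,0,0,2.0,0,0,0],
    [6.0,0,0,1.5,0,0,0],
    [6.0,0,0,0,0,0,0]
  ]
}}

```text
time_s: 2.87
tool_pos: [0.5362, 0.0329, 0.0916]
tool_rot: [180.0, -0.1, -174.3]
force: [-0.4, 0.1, -0.4]
grip_width: 0.0596
```

```bash
python3 - <<'E'
from h import *
p,r,o=pose();print(p,o["tool_rot"],o["joint_velocities"],o["force"])
w,K=cam("wrist");cv2.imwrite("pics/w3.png",w)
print(proj(K,[[.5366,.033,.11],[.5366,.033,.046]]))
plan([.5366,.033,.09],185.73)
E
```

```text
[0.53623075 0.03291086 0.09158921] [ 1.79986676e+02 -1.49595433e-01 -1.74262393e+02] [-0.15275207 -1.88051227  0.54380321 -2.12589062  1.19206014  2.35547572
 -0.8527783 ] [-0.43119321  0.1186828  -0.43418726]
[[316.65680998 381.41379001]
 [317.40137927 296.48619043]]
from [0.5372 0.0328 0.0931] [ 1.7998e+02 -3.0000e-02 -1.7427e+02] rows 1
[[0.06, 0.03, 0.31, 0.0, -0.0, -0.0]]
```

View pics/w3.png

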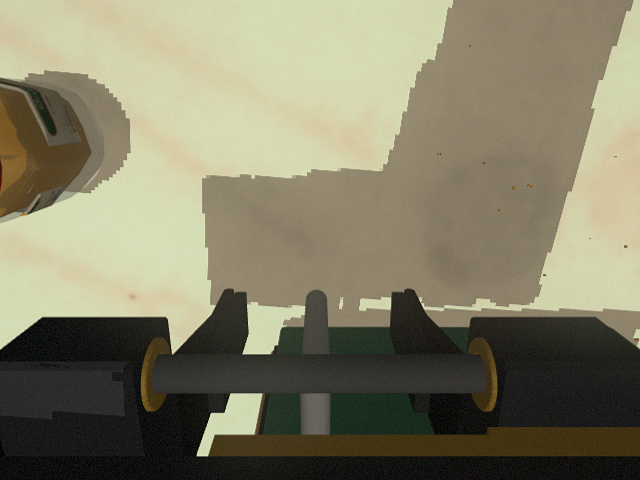

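{"method": "move_arm", "body": {
  "steps": [
    [3.0,0,0,0.2,0,0,0],
    [1.5,0,0,0,0,0,0],
    [0.8,0,0,0,0,0,0],
    [0.4,0,0,0,0,0,0],
    [0.4,0,0,0,0,0,0]
  ],
  "force": 4
}}

```text
time_s: 3.33
tool_pos: [0.5378, 0.0322, 0.0913]
tool_rot: [180.0, 0.1, -174.3]
force: [0.8, -0.6, 0.5]
grip_width: 0.0342
```

{"method": "move_arm", "body": {
  "steps": [
    [0,0,0,0,0,0,0],
    [0,0,0,0,0,0,0]
  ],
  "force": 6
}}

```text
time_s: 3.5
tool_pos: [0.5374, 0.0321, 0.0908]
tool_rot: [180.0, 0.0, -174.3]
force: [-0.4, -0.6, -0.2]
grip_width: 0.0214
```

{"method": "move_arm", "body": {
  "steps": [
    [0,0,0,0,0,0,0],
    [0,0,0,0,0,0,0],
    [0,0,0,0,0,0,0]
  ]
}}

```text
time_s: 3.75
tool_pos: [0.5373, 0.0318, 0.0906]
tool_rot: [-180.0, -0.0, -174.3]
force: [-0.4, -1.3, 0.3]
grip_width: 0.0098
```

{"method": "move_arm", "body": {
  "steps": [
    [0,0.17,0.05,0,0,0,0.01],
    [0,0.17,0.05,0,0,0,0.01]
  ]
}}

```text
time_s: 3.92
tool_pos: [0.536, 0.032, 0.0909]
tool_rot: [-179.9, 0.3, -175.5]
force: [8.2, -2.9, -4.9]
grip_width: 0.0097
```

{"method": "move_arm", "body": {
  "steps": [
    [0,0.17,0.05,0,0,0,0.01],
    [0,0.17,0.05,0,0,0,0.01]
  ]
}}

```text
time_s: 4.08
tool_pos: [0.5337, 0.032, 0.0916]
tool_rot: [-179.9, 0.4, -176.7]
force: [8.3, -4.4, -3.1]
grip_width: 0.0097
```

{"method": "move_arm", "body": {
  "steps": [
    [0,0.17,0.05,0,0,0,0.01],
    [0,0.17,0.05,0,0,0,0.01]
  ]
}}

```text
time_s: 4.25
tool_pos: [0.5308, 0.032, 0.092]
tool_rot: [-179.8, 0.5, -177.9]
force: [7.7, -5.5, -1.0]
grip_width: 0.0096
```

```bash
python3 - <<'E'
from h import *
p,r,o=pose();print(p,o["tool_rot"],o["force"],o["wrist_torque"])
w,K=cam("wrist");cv2.imwrite("pics/w4.png",w)
E
```

```text
[0.5308238  0.03204825 0.09197256] [-179.83289827    0.51780229 -177.89533695] [ 7.70421412 -5.4647367  -1.02111618] [-1.09194474 -1.81268942 -0.01595755]
```

View pics/w4.png

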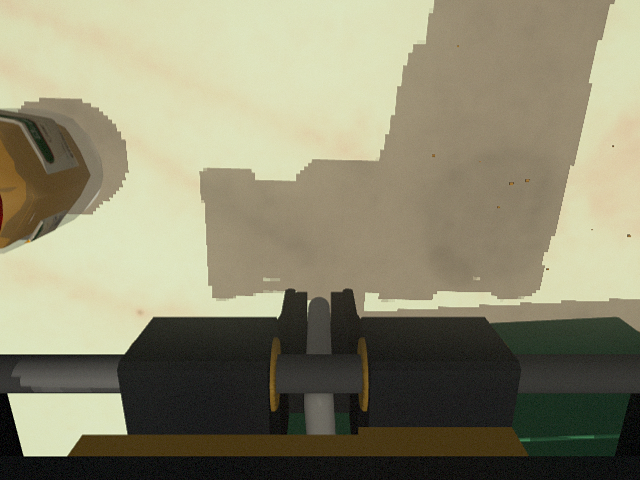

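{"method": "move_arm", "body": {
  "steps": [
    [3.0,0,0,0,0,0,0],
    [3.0,0,0,0,0,0,0],
    [3.0,-0.6,0,0,0,0,-0.06],
    [3.0,0,0,0,0,0,0]
  ]
}}

```text
time_s: 4.63
tool_pos: [0.5331, 0.0353, 0.0905]
tool_rot: [180.0, -0.0, -174.2]
force: [-0.2, -0.4, -0.2]
grip_width: 0.0266
```

```bash
python3 - <<'E'
from h import *
p,r,o=pose();print(p,o["tool_rot"],o["force"],o["wrist_torque"])
w,K=cam("wrist");cv2.imwrite("pics/w5.png",w)
plan([.5376,.033,.09],185.73)
E
```

```text
[0.5330795  0.0352515  0.09046207] [ 1.79969700e+02 -8.19997866e-03 -1.74204685e+02] [-0.1582963  -0.41727706 -0.17162179] [0.08188494 0.01772525 0.04186396]
from [0.5326 0.035  0.0903] [ 1.7998e+02 -5.0000e-02 -1.7436e+02] rows 1
[[-0.47, -0.25, 0.03, 0.0, -0.001, -0.002]]
```

View pics/w5.png

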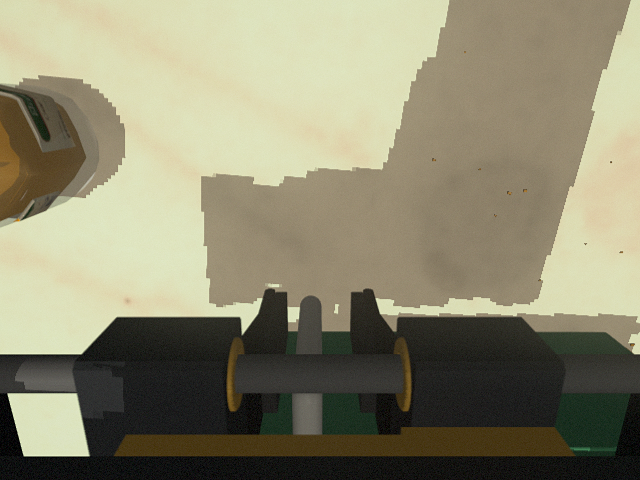

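{"method": "move_arm", "body": {
  "steps": [
    [2.0,-0.7,-0.25,0,0,0,0],
    [1.2,0,0,0,0,0,0],
    [0,0,0,0,0,0,0],
    [0,0,0,0,0,0,0],
    [0,0,0,0,0,0,0]
  ],
  "force": 5
}}

```text
time_s: 5.1
tool_pos: [0.54, 0.0321, 0.0904]
tool_rot: [-180.0, -0.0, -174.4]
force: [1.6, -1.5, -0.5]
grip_width: 0.0099
```

{"method": "move_arm", "body": {
  "steps": [
    [0,0,0,0,0,0,0],
    [0,0,0,0,0,0,0]
  ],
  "force": 7
}}

```text
time_s: 5.27
tool_pos: [0.54, 0.0321, 0.0905]
tool_rot: [-180.0, -0.0, -174.4]
force: [1.0, -2.4, -1.8]
grip_width: 0.01
```

{"method": "move_arm", "body": {
  "steps": [
    [0,0.25,0.07,0,0,0,0],
    [0,0.25,0.07,0,0,0,0]
  ]
}}

```text
time_s: 5.43
tool_pos: [0.5379, 0.0322, 0.0911]
tool_rot: [-179.9, 0.4, -174.4]
force: [9.4, -5.1, -4.7]
grip_width: 0.0099
```

{"method": "move_arm", "body": {
  "steps": [
    [0,0.25,-0.1,0.1,0,0,0],
    [0,0.25,-0.1,0.05,0,0,0]
  ]
}}

```text
time_s: 5.6
tool_pos: [0.5331, 0.0329, 0.0909]
tool_rot: [179.9, 0.4, -174.3]
force: [-0.9, 5.2, 7.8]
grip_width: 0.0099
```

{"method": "move_arm", "body": {
  "steps": [
    [0,0.4,0.15,0,0,0,0.02],
    [0,0.5,0.15,0,0,0,0.03],
    [0,0.5,0.15,0,0,0,0.03]
  ]
}}

```text
time_s: 5.85
tool_pos: [0.5178, 0.0369, 0.0909]
tool_rot: [179.8, 0.3, -178.9]
force: [2.1, 3.3, 5.3]
grip_width: 0.0099
```

```bash
python3 - <<'E'
from h import *
p,r,o=pose();print(p,o["tool_rot"],o["force"],o["wrist_torque"])
w,K=cam("wrist");cv2.imwrite("pics/w6.png",w)
E
```

```text
[0.51784003 0.03690352 0.09090829] [ 179.80093363    0.27431992 -178.94266671] [2.10208813 3.27827748 5.29288267] [ 0.6922829  -0.37777635 -0.10839578]
```

View pics/w6.png

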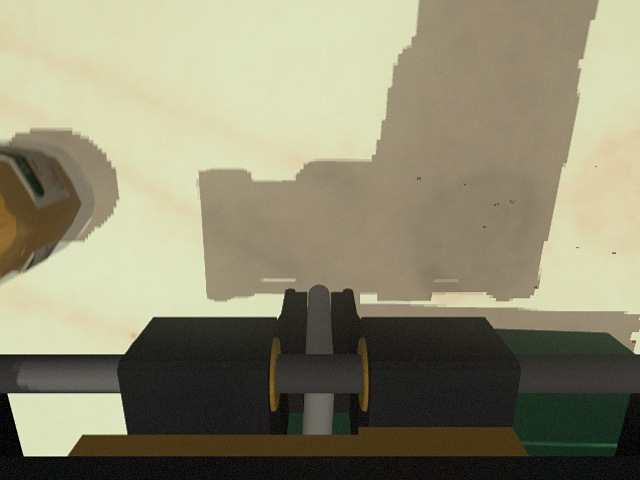

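{"method": "move_arm", "body": {
  "steps": [
    [0,0.83,0.22,0.05,0,0,0.05],
    [0,0.83,0.24,0,0,0,0.05],
    [0,0.83,0.24,0,0,0,0.05],
    [0,0.83,0.24,0,0,0,0.05]
  ]
}}

```text
time_s: 6.23
tool_pos: [0.4862, 0.0502, 0.0908]
tool_rot: [179.6, 0.4, 169.6]
force: [4.7, 9.1, 3.6]
grip_width: 0.0096
```

```bash
cat >> h.py <<'E'
a=np.radians(5.73);ex=np.array([np.cos(a),np.sin(a),0]);ey=np.array([-np.sin(a),np.cos(a),0])
HINGE=np.array([.5666,.2049,0])
def doorpt(th,al,out,z):  # along, outside(+), height
    c,s=np.cos(th),np.sin(th)
    al_d=-ey*c-ex*s; out_d=-ex*c+ey*s
    return HINGE+al*al_d+out*out_d+np.array([0,0,z])
def handleang(p):  # door angle if TCP is at handle (3mm inside)
    v=p-HINGE; v[2]=0; x,y=v@ex,v@ey
    return np.arctan2(-x,-y)-np.arctan2(.044,.168), np.hypot(x,y)
E
python3 - <<'E'
from h import *
p,r,o=pose();th,rad=handleang(p);print(th,rad,np.hypot(.168,.044)); print("yaw angle",np.radians((185.73-o["tool_rot"][2])%360),o["force"])
E
```

```text
0.3234532368613535 0.17431655433679588 0.1736663467687393
yaw angle 0.2813603007579329 [4.65760859 9.06966676 3.62197492]
```

{"method": "move_arm", "body": {
  "steps": [
    [0,0.83,0.4,0.05,0,0,0.05],
    [0,0.83,0.3,0,0,0,0.06],
    [0,0.83,0.26,0,0,0,0.06]
  ]
}}

```text
time_s: 6.48
tool_pos: [0.4644, 0.0644, 0.0906]
tool_rot: [179.6, 0.3, 159.8]
force: [4.5, 5.3, 5.7]
grip_width: 0.0099
```

```bash
python3 - <<'E'
from h import *
p,r,o=pose();th,rad=handleang(p);print(th,rad,np.hypot(.168,.044)); print("yaw angle",np.radians((185.73-o["tool_rot"][2])%360),o["force"],r.inv().apply(o["force"]))
E
```

```text
0.47289950490499144 0.1737734275303468 0.1736663467687393
yaw angle 0.45215000488095586 [4.45205833 5.27375298 5.66821717] [-2.39152803  6.52823416 -5.60577669]
```

{"method": "move_arm", "body": {
  "steps": [
    [0,0.83,0.35,-0.1,0,0,0.05],
    [0,0.83,0.3,-0.05,0,0,0.05],
    [0,0.83,0.28,0,0,0,0.05]
  ]
}}

```text
time_s: 6.73
tool_pos: [0.444, 0.0825, 0.0908]
tool_rot: [179.6, 0.2, 151.3]
force: [6.4, 6.2, -3.2]
grip_width: 0.0099
```

```bash
python3 - <<'E'
from h import *
p,r,o=pose();th,rad=handleang(p);print(th,rad,np.hypot(.168,.044)); print("yaw angle",np.radians((185.73-o["tool_rot"][2])%360),o["force"],r.inv().apply(o["force"]))
E
```

```text
0.630406902638643 0.17323732794553864 0.1736663467687393
yaw angle 0.6016963450847457 [ 6.38866621  6.17560973 -3.18377563] [-2.62124861  8.46437318  3.25162746]
```

{"method": "move_arm", "body": {
  "steps": [
    [0,0.83,0.5,0.05,0,0,0.05],
    [0,0.83,0.35,0,0,0,0.05],
    [0,0.83,0.3,0,0,0,0.05]
  ]
}}

```text
time_s: 6.98
tool_pos: [0.4272, 0.103, 0.0905]
tool_rot: [179.9, 0.0, 142.6]
force: [-1.0, -1.4, 7.7]
grip_width: 0.0098
```

```bash
python3 - <<'E'
from h import *
p,r,o=pose();th,rad=handleang(p);print(th,rad,np.hypot(.168,.044)); print("yaw angle",np.radians((185.73-o["tool_rot"][2])%360),o["force"],r.inv().apply(o["force"]))
E
```

```text
0.7835314593418319 0.17263690357789077 0.1736663467687393
yaw angle 0.7528698690399005 [-1.04629505 -1.40477378  7.70178301] [-0.02482754 -1.73588783 -7.70530086]
```

{"method": "move_arm", "body": {
  "steps": [
    [0,0.83,0.26,-0.1,0,0,0.05],
    [0,0.83,0.28,0,0,0,0.05],
    [0,0.83,0.28,0,0,0,0.05],
    [0,0.83,0.28,0,0,0,0.05]
  ]
}}

```text
time_s: 7.32
tool_pos: [0.4099, 0.1336, 0.0906]
tool_rot: [179.8, 0.0, 131.1]
force: [4.5, 0.8, -2.4]
grip_width: 0.0096
```

```bash
python3 - <<'E'
from h import *
p,r,o=pose();th,rad=handleang(p);print(th,rad,np.hypot(.168,.044)); print("yaw angle",np.radians((185.73-o["tool_rot"][2])%360),o["force"],r.inv().apply(o["force"]))
E
```

```text
0.9879348070289635 0.1721750802607119 0.1736663467687393
yaw angle 0.9527959603800089 [ 4.4809034   0.78277276 -2.36812398] [-2.35784773  3.88181493  2.38145052]
```

{"method": "move_arm", "body": {
  "steps": [
    [0,0.83,0.35,0,0,0,0.05],
    [0,0.83,0.3,0,0,0,0.05],
    [0,0.83,0.3,0,0,0,0.05],
    [0,0.83,0.3,0,0,0,0.05]
  ]
}}

```text
time_s: 7.65
tool_pos: [0.3991, 0.1672, 0.0906]
tool_rot: [180.0, -0.0, 119.7]
force: [-0.4, -0.6, 2.3]
grip_width: 0.0098
```

{"method": "move_arm", "body": {
  "steps": [
    [0,0.83,0.35,0,0,0,0.05],
    [0,0.83,0.3,0,0,0,0.05],
    [0,0.83,0.3,0,0,0,0.05],
    [0,0.4,0.12,0,0,0,0.025]
  ]
}}

```text
time_s: 7.98
tool_pos: [0.3952, 0.1986, 0.0906]
tool_rot: [-180.0, -0.1, 109.7]
force: [-2.9, -0.7, 3.9]
grip_width: 0.0097
```

```bash
python3 - <<'E'
from h import *
p,r,o=pose();th,rad=handleang(p);print(th,rad,np.hypot(.168,.044)); print("yaw angle",np.radians((185.73-o["tool_rot"][2])%360),o["force"],r.inv().apply(o["force"]),o["qpos"])
t,Kt=cam("top");cv2.imwrite("pics/t7.png",t[120:360,100:500][:, :])
E
```

```text
1.3778035248897393 0.17148454069947325 0.1736663467687393
yaw angle 1.3267128361506544 [-2.88148428 -0.65256712  3.9201826 ] [ 0.36316024 -2.93515005 -3.91786115] [-55.50820963   0.96515183  25.83692301 122.61377026  -0.6052889
  56.54032117  -9.62558989]
```

View pics/t7.png

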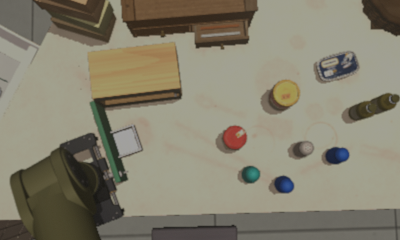

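{"method": "move_arm", "body": {
  "steps": [
    [4.0,0,0,0,0,0,0],
    [4.0,0,0,0,0,0,0],
    [4.0,0,0,0,0,0,0]
  ]
}}

```text
time_s: 8.28
tool_pos: [0.3961, 0.1966, 0.09]
tool_rot: [180.0, -0.0, 109.8]
force: [-0.8, 0.2, 0.1]
grip_width: 0.0226
```

{"method": "move_arm", "body": {
  "steps": [
    [5.0,0,0,-2.0,0,0,0],
    [6.0,0,0,-4.0,0,0,0],
    [6.0,0,0,-4.0,0,0,0],
    [6.0,0,0,-4.0,0,0,0],
    [6.0,0,0,-2.0,0,0,0]
  ]
}}

```text
time_s: 8.7
tool_pos: [0.3978, 0.1973, 0.2549]
tool_rot: [179.6, -0.1, 109.7]
force: [0.9, 1.2, 0.9]
grip_width: 0.0547
```

```bash
python3 - <<'E'
from h import *
plan([.44,-.28,.25],90)
E
```

```text
from [0.3978 0.1973 0.2549] [ 1.7964e+02 -1.5000e-01  1.0973e+02] rows 12
[[-3.86, -1.01, 0.02, 0.0, -0.0, 0.029], [-3.89, -0.9, 0.03, 0.0, -0.0, 0.029], [-3.91, -0.79, 0.03, 0.0, -0.0, 0.029], [-3.94, -0.68, 0.03, 0.0, -0.0, 0.029], [-3.95, -0.56, 0.03, 0.0, -0.0, 0.029]]
[[-3.97, -0.45, 0.03, 0.0, -0.0, 0.029], [-3.98, -0.34, 0.03, 0.0, -0.0, 0.029], [-3.99, -0.22, 0.03, 0.0, -0.0, 0.029], [-3.99, -0.11, 0.04, 0.0, -0.0, 0.029], [-3.99, 0.01, 0.04, 0.0, -0.0, 0.029]]
[[-3.99, 0.12, 0.04, 0.0, -0.0, 0.029], [-3.99, 0.24, 0.04, 0.0, -0.0, 0.029]]
```

{"method": "move_arm", "body": {
  "steps": [
    [6.5,-3.9,-1.0,0,0,0,0.029],
    [6.5,-3.9,-0.9,0,0,0,0.029],
    [6.5,-3.9,-0.8,0,0,0,0.029],
    [6.5,-3.9,-0.7,0,0,0,0.029],
    [6.5,-3.9,-0.6,0,0,0,0.029]
  ]
}}

```text
time_s: 9.12
tool_pos: [0.4127, -0.0037, 0.25]
tool_rot: [180.0, -0.1, 101.4]
force: [1.2, -0.5, 0.9]
grip_width: 0.0645
```

{"method": "move_arm", "body": {
  "steps": [
    [6.5,-4.0,-0.5,0,0,0,0.029],
    [6.5,-4.0,-0.3,0,0,0,0.029],
    [6.5,-4.0,-0.2,0,0,0,0.029],
    [6.5,-4.0,-0.1,0,0,0,0.029],
    [6.5,-4.0,0,0,0,0,0.029]
  ]
}}

```text
time_s: 9.53
tool_pos: [0.4298, -0.2037, 0.2501]
tool_rot: [179.9, -0.1, 93.0]
force: [1.9, -0.0, -0.2]
grip_width: 0.0649
```

{"method": "move_arm", "body": {
  "steps": [
    [6.5,-3.0,0.1,0,0,0,0.029],
    [6.5,0,0,0,0,0,0],
    [6.5,0,0,0,0,0,0]
  ]
}}

```text
time_s: 9.78
tool_pos: [0.4323, -0.2332, 0.2499]
tool_rot: [-180.0, 0.0, 91.2]
force: [0.4, 0.6, -0.4]
grip_width: 0.0653
```

```bash
python3 - <<'E'
from h import *
p,r,o=pose();print(p,o["tool_rot"],o["joint_velocities"])
w,K=cam("wrist");cv2.imwrite("pics/w8.png",w);np.save("K8.npy",np.array(K,dtype=object),allow_pickle=True)
t,Kt=cam("top");cv2.imwrite("pics/t8.png",cv2.resize(t[150:310,170:330],None,fx=4,fy=3.7,interpolation=cv2.INTER_CUBIC))
print(proj(K,[[.4548,-.2838,0],[.4548,-.2838,.09]]))
E
```

```text
[ 0.43229835 -0.23315891  0.24990322] [-1.79963942e+02  2.67359341e-02  9.12164842e+01] [-1.45950644 -1.15932336 -4.07342537  1.54110171 -0.63786123  0.48226907
 -0.61176707]
[[342.60266649 252.01557775]
 [348.87497972 291.6722008 ]]
```

View pics/w8.png

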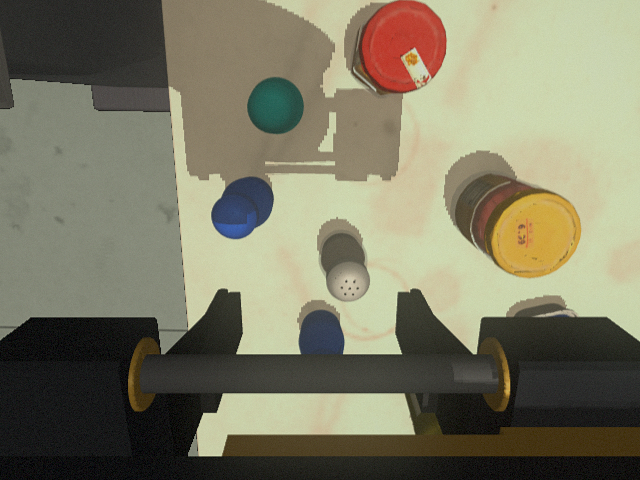

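View pics/t8.png

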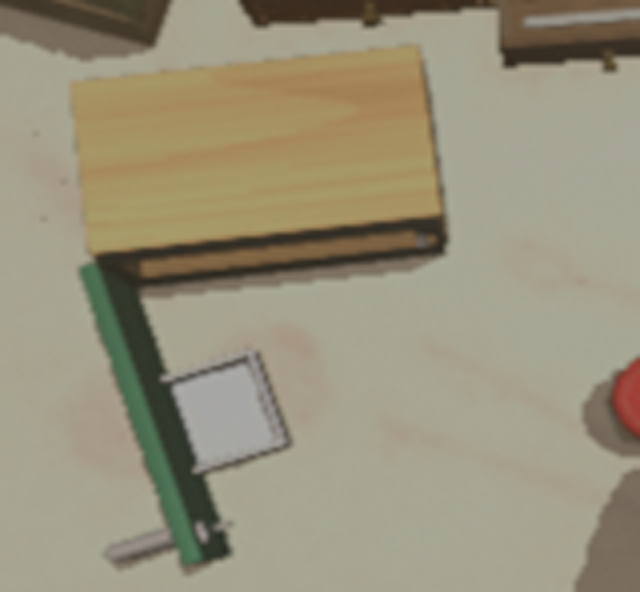

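```bash
python3 - <<'E'
from h import *
K=np.load("K8.npy",allow_pickle=True)
print(atz(K,348,281,.074),atz(K,348,288,.09))
plan([.4545,-.2835,.25],90); 
E
```

```text
[ 0.45509632 -0.28195332  0.074     ] [ 0.45401645 -0.28080327  0.09      ]
from [ 0.433  -0.2301  0.2497] [-1.7997e+02 -5.0000e-02  9.1550e+01] rows 2
[[-2.7, 1.0, -0.02, -0.0, -0.0, 0.014], [-2.68, 1.04, -0.02, -0.0, -0.0, 0.014]]
```

{"method": "move_arm", "body": {
  "steps": [
    [6.5,-2.6,1.0,0,0,0,0.014],
    [6.5,-2.6,1.05,0,0,0,0.014],
    [6.5,0,0,3.0,0,0,0],
    [6.5,0,0,3.0,0,0,0],
    [6.5,0,0,0,0,0,0]
  ]
}}

```text
time_s: 10.3
tool_pos: [0.4522, -0.2792, 0.1848]
tool_rot: [-179.5, -0.2, 90.0]
force: [-0.4, 1.4, -0.0]
grip_width: 0.065
```

```bash
python3 - <<'E'
from h import *
p,r,o=pose();print(p,o["tool_rot"],o["joint_velocities"])
w,K=cam("wrist");cv2.imwrite("pics/w9.png",w)
print(proj(K,[[.4547,-.282,0],[.4547,-.282,.074]]))
plan([.4547,-.282,.064],90); 
E
```

```text
[ 0.45215433 -0.2791648   0.1848098 ] [-179.4736004    -0.20596575   90.02182119] [-1.28785119 -3.5852315   0.8016213  -4.1420205   3.10659676  4.62647697
 -2.92954485]
[[325.69022427 222.01159167]
 [326.47065031 253.70659836]]
from [ 0.4532 -0.28    0.1874] [-1.7964e+02 -1.5000e-01  9.0010e+01] rows 4
[[-0.06, 0.06, 3.09, -0.002, -0.001, 0.0], [-0.06, 0.05, 3.09, -0.002, -0.001, 0.0], [-0.05, 0.05, 3.09, -0.002, -0.001, 0.0], [-0.05, 0.04, 3.09, -0.002, -0.001, 0.0]]
```

View pics/w9.png

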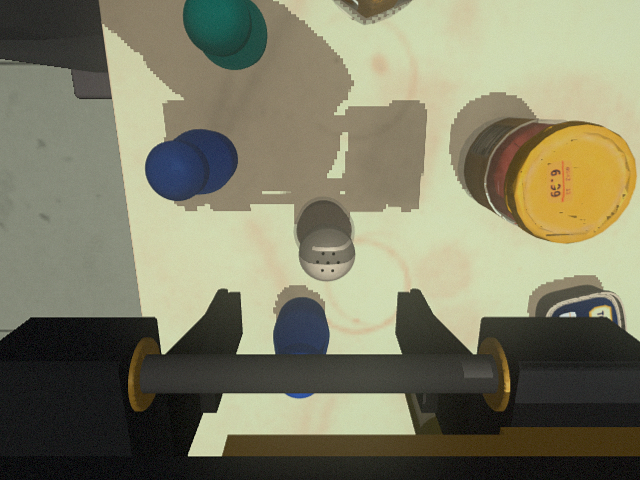

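{"method": "move_arm", "body": {
  "steps": [
    [6.5,-0.2,0.15,3.1,0,0,0],
    [6.5,0,0,3.0,0,0,0],
    [6.5,0,0,3.0,0,0,0],
    [6.5,0,0,2.8,0,0,0],
    [6.5,0,0,0,0,0,0]
  ]
}}

```text
time_s: 10.77
tool_pos: [0.4546, -0.2814, 0.0681]
tool_rot: [-179.7, -0.2, 90.0]
force: [-0.8, 0.5, -0.4]
grip_width: 0.0651
```

```bash
python3 - <<'E'
from h import *
p,r,o=pose();print(p,o["tool_rot"],o["force"])
w,K=cam("wrist");cv2.imwrite("pics/w10.png",w)
s,K=cam("side");cv2.imwrite("pics/s10.png",cv2.resize(s[240:390,220:420],None,fx=4,fy=4))
plan([.4547,-.282,.064],90); 
E
```

```text
[ 0.45462565 -0.28138725  0.068111  ] [-179.67453254   -0.22475529   90.04743786] [-0.75634403  0.47191314 -0.41603281]
from [ 0.457  -0.2841  0.0724] [ 1.7996e+02 -3.0000e-02  8.9980e+01] rows 1
[[0.2, -0.23, 0.84, 0.001, -0.001, -0.0]]
```

View pics/w10.png

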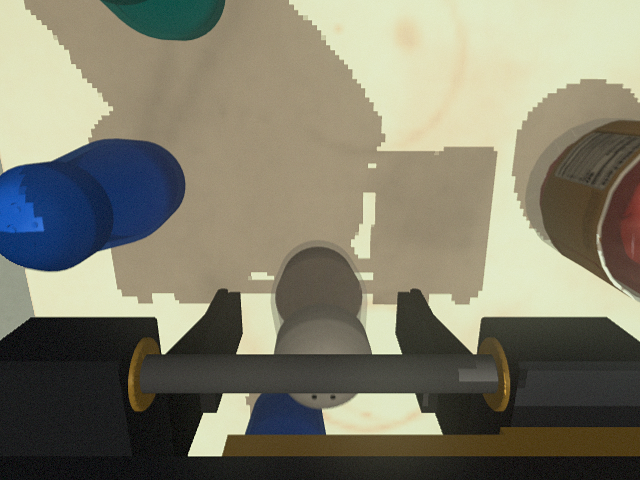

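View pics/s10.png

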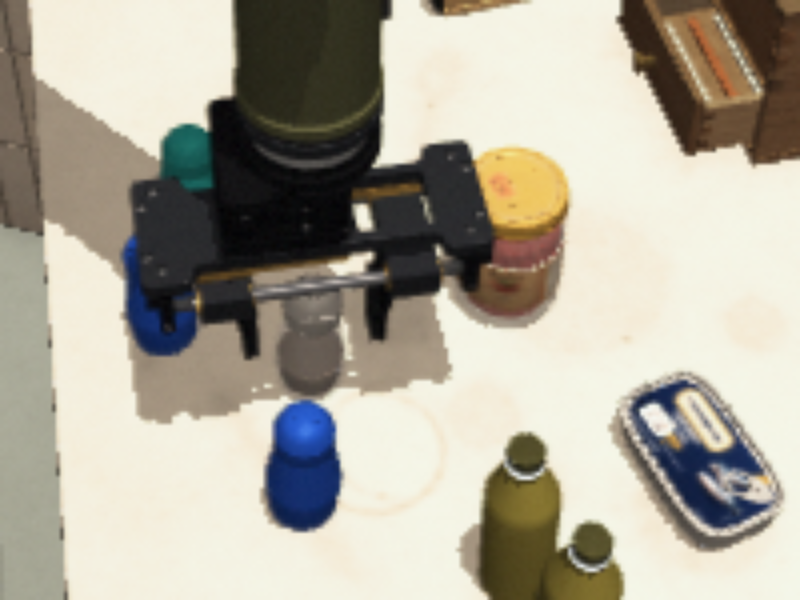

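{"method": "move_arm", "body": {
  "steps": [
    [6.5,0.2,-0.2,0.5,0,0,0],
    [6.5,0,0,0.3,0,0,0],
    [6.5,0,0,0,0,0,0]
  ]
}}

```text
time_s: 11.12
tool_pos: [0.455, -0.2824, 0.0641]
tool_rot: [179.9, -0.0, 89.9]
force: [-0.6, -0.5, 0.9]
grip_width: 0.0648
```

{"method": "move_arm", "body": {
  "steps": [
    [3.0,0,0,0,0,0,0],
    [3.0,0,0,0,0,0,0],
    [2.5,0,0,0,0,0,0],
    [2.5,0,0,0,0,0,0]
  ],
  "force": 6
}}

```text
time_s: 11.45
tool_pos: [0.4543, -0.2828, 0.0633]
tool_rot: [180.0, 0.0, 89.9]
force: [0.3, -0.0, 0.3]
grip_width: 0.0461
```

{"method": "move_arm", "body": {
  "steps": [
    [2,0,0,0,0,0,0],
    [2,0,0,0,0,0,0],
    [2,0,0,0,0,0,0]
  ]
}}

```text
time_s: 11.7
tool_pos: [0.4544, -0.2827, 0.0631]
tool_rot: [180.0, 0.0, 89.9]
force: [0.4, -0.7, 0.2]
grip_width: 0.039
```

```bash
python3 - <<'E'
from h import *
p,r,o=pose();print(p,o["tool_rot"],o["force"],o["grip_width"])
w,K=cam("wrist");cv2.imwrite("pics/w11.png",w)
E
```

```text
[ 0.45438184 -0.28274166  0.06311247] [1.79978610e+02 8.58953214e-03 8.98911174e+01] [ 0.41784254 -0.72899096  0.18263872] 0.03898881923134407
```

View pics/w11.png

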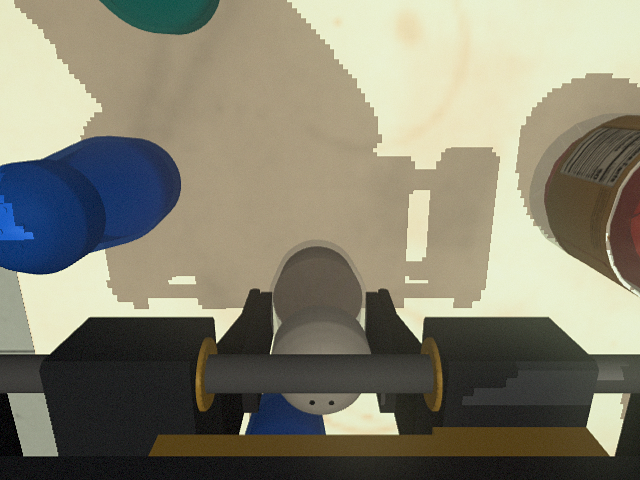

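{"method": "move_arm", "body": {
  "steps": [
    [2,0,0,0,0,0,0],
    [2,0,0,0,0,0,0],
    [2,0,0,-1.0,0,0,0],
    [2,0,0,-2.0,0,0,0]
  ],
  "force": 12
}}

```text
time_s: 12.08
tool_pos: [0.452, -0.2817, 0.0917]
tool_rot: [-179.7, -0.1, 89.9]
force: [-0.3, 0.6, -0.5]
grip_width: 0.038
```

```bash
python3 - <<'E'
from h import *
p,r,o=pose();print(p,o["force"],o["grip_width"])
s,K=cam("side");cv2.imwrite("pics/s12.png",cv2.resize(s[240:390,220:420],None,fx=4,fy=4))
# rack measurement from t8 crop
E
```

```text
[ 0.45202312 -0.2816872   0.09169047] [-0.28001209  0.55441474 -0.50526199] 0.03804068475056443
```

View pics/s12.png

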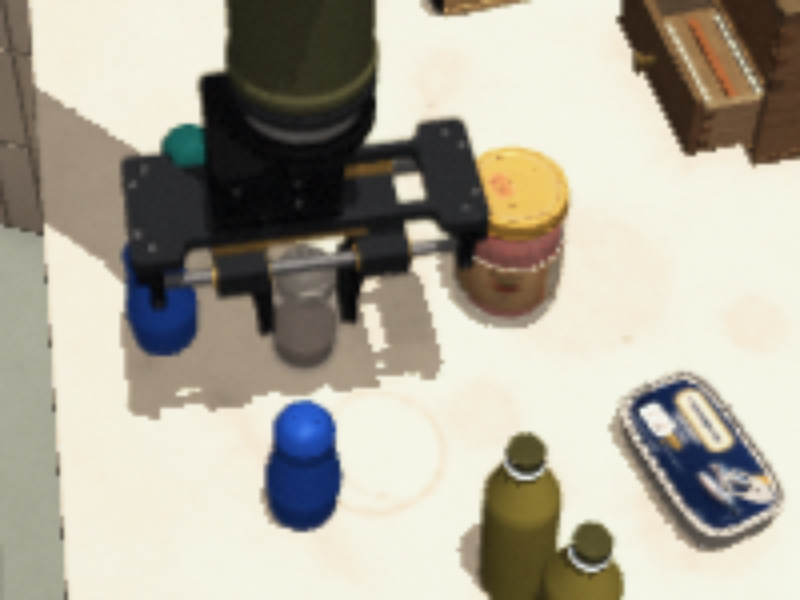

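```bash
python3 - <<'E'
from h import *
t,Kt=cam("top")
T=lambda x,y:(x/4+170,y/3.7+150)
q={k:atz(Kt,*T(*v),.045) for k,v in dict(rt=(258,348),rb=(292,443),lt=(165,382),lb=(197,472)).items()}
for k,v in q.items(): print(k,v.round(4))
print("lens",[np.linalg.norm(q[a]-q[b]).round(4) for a,b in(("rt","rb"),("lt","lb"),("rt","lt"),("rb","lb"))])
d=q["rb"]-q["rt"]; 
def ang(d): return np.arctan2(-(d@ex),-(d@ey))
print("door angle from rack",ang(d),ang(q["lb"]-q["lt"]))
# door top edges z=.118
D=[atz(Kt,*T(*v),.118) for v in((80,268),(183,570),(103,262),(203,556))]
print("edges",[x.round(4) for x in D],ang(D[1]-D[0]),ang(D[3]-D[2]),np.linalg.norm(D[1]-D[0]))
th=ang(d);print("rack pred",doorpt(th,.099,-.027,.016), "hinge",HINGE)
cen=sum(q.values())/4; print("rim centre",cen)
for th in(1.2,1.25,1.3,1.35):print(th,doorpt(th,.099,-.027,.016).round(4),[proj(Kt,doorpt(th,*v)).round(0)[0].tolist() for v in((.066,-.058,.045),(.132,-.058,.045))])
print([T(258,348),T(292,443)])
# handle top tip
print("handle", atz(Kt,*T(110,553),.11))
E
```

```text
rt [0.523  0.1237 0.045 ]
rb [0.4609 0.104  0.045 ]
lt [0.5022 0.1793 0.045 ]
lb [0.4436 0.1606 0.045 ]
lens [np.float64(0.0652), np.float64(0.0615), np.float64(0.0594), np.float64(0.0592)]
door angle from rack 1.3642183515901283 1.3617597501897878
edges [array([0.5671, 0.2128, 0.118 ]), array([0.3833, 0.1561, 0.118 ]), array([0.5705, 0.1999, 0.118 ]), array([0.3913, 0.145 , 0.118 ])] 1.371744238668028 1.3735532550345 0.19240263220420528
rack pred [0.48036514 0.14928033 0.016     ] hinge [0.5666 0.2049 0.    ]
rim centre [0.48241005 0.14192162 0.045     ]
1.2 [0.4906 0.1359 0.016 ] [[235.0, 239.0], [247.0, 264.0]]
1.25 [0.4873 0.1398 0.016 ] [[234.0, 241.0], [245.0, 266.0]]
1.3 [0.4841 0.1439 0.016 ] [[233.0, 243.0], [243.0, 268.0]]
1.35 [0.4812 0.1481 0.016 ] [[232.0, 244.0], [241.0, 270.0]]
[(234.5, 244.05405405405406), (243.0, 269.72972972972974)]
handle [0.39428723 0.19796741 0.11      ]
```

{"method": "move_arm", "body": {
  "steps": [
    [2,0,0,-4.0,0,0,0],
    [2,0,0,-4.0,0,0,0],
    [2,0,0,-4.0,0,0,0],
    [2,0,0,-4.0,0,0,0],
    [2,0,0,0,0,0,0]
  ]
}}

```text
time_s: 12.6
tool_pos: [0.457, -0.2854, 0.2599]
tool_rot: [179.4, 0.2, 89.9]
force: [1.1, -1.2, -0.7]
grip_width: 0.0383
```

```bash
python3 - <<'E'
from h import *
plan([.503,.079,.25],107.5); 
E
```

```text
from [ 0.457  -0.2854  0.2599] [1.7936e+02 1.5000e-01 8.9860e+01] rows 10
[[3.64, 0.45, 0.09, 0.001, 0.0, -0.031], [3.63, 0.56, 0.1, 0.001, 0.0, -0.031], [3.61, 0.67, 0.1, 0.001, 0.0, -0.031], [3.59, 0.78, 0.1, 0.001, 0.0, -0.031], [3.56, 0.89, 0.1, 0.001, 0.0, -0.031]]
[[3.53, 1.0, 0.1, 0.001, 0.0, -0.031], [3.5, 1.11, 0.1, 0.001, 0.0, -0.031], [3.46, 1.22, 0.1, 0.001, 0.0, -0.031], [3.42, 1.33, 0.1, 0.001, 0.0, -0.031], [3.38, 1.43, 0.1, 0.001, 0.0, -0.031]]
```

{"method": "move_arm", "body": {
  "steps": [
    [2,3.6,0.5,0.1,0,0,-0.031],
    [2,3.6,0.6,0.1,0,0,-0.031],
    [2,3.6,0.7,0.1,0,0,-0.031],
    [2,3.6,0.8,0.1,0,0,-0.031],
    [2,3.6,0.9,0.1,0,0,-0.031]
  ]
}}

```text
time_s: 13.02
tool_pos: [0.4778, -0.0991, 0.2477]
tool_rot: [180.0, -0.1, 98.8]
force: [1.2, 0.0, -1.8]
grip_width: 0.0383
```

{"method": "move_arm", "body": {
  "steps": [
    [2,3.5,1.0,0.1,0,0,-0.031],
    [2,3.5,1.1,0.1,0,0,-0.031],
    [2,3.5,1.2,0.1,0,0,-0.031],
    [2,3.4,1.3,0.1,0,0,-0.031],
    [2,3.4,1.4,0.1,0,0,-0.031]
  ]
}}

```text
time_s: 13.43
tool_pos: [0.4995, 0.0828, 0.2424]
tool_rot: [-180.0, -0.0, 107.7]
force: [0.4, -0.4, -1.5]
grip_width: 0.0384
```

{"method": "move_arm", "body": {
  "steps": [
    [2,0,0,0,0,0,0],
    [2,0,0,0,0,0,0],
    [2,0,0,0,0,0,0]
  ]
}}

```text
time_s: 13.68
tool_pos: [0.4997, 0.0803, 0.2424]
tool_rot: [-179.9, 0.1, 107.6]
force: [1.0, -0.4, -1.9]
grip_width: 0.0385
```

```bash
python3 - <<'E'
from h import *
p,r,o=pose();print(p,o["tool_rot"],o["joint_velocities"],o["grip_width"])
w,K=cam("wrist");cv2.imwrite("pics/w13.png",w);np.save("K13.npy",np.array(K,dtype=object),allow_pickle=True)
E
```

```text
[0.49965259 0.08032726 0.24244803] [-1.79927913e+02  5.30007666e-02  1.07623684e+02] [ 1.03667106 -0.9254487   1.50380769 -0.06882417  0.03013663  0.00621062
 -0.15292288] 0.038500208955599795
```

View pics/w13.png

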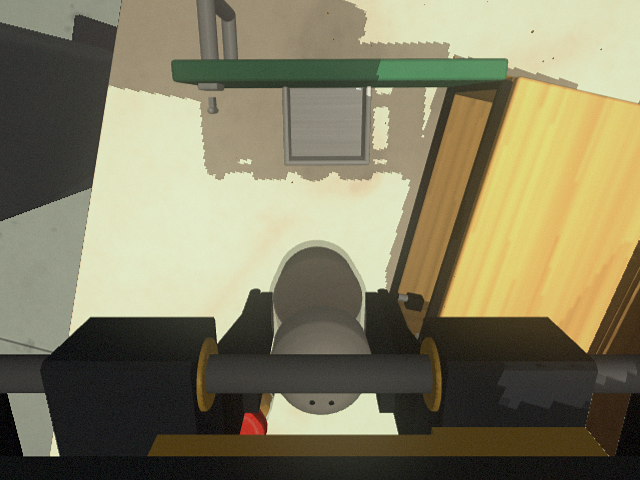

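```bash
python3 - <<'E'
from h import *
w=cv2.imread("pics/w13.png");cv2.imwrite("pics/w13c.png",cv2.resize(w[50:190,180:440],None,fx=3,fy=3,interpolation=cv2.INTER_CUBIC))
K=np.load("K13.npy",allow_pickle=True)
q={k:atz(K,*v,.045) for k,v in dict(bl=(284,165.5),br=(370.5,164.5)).items()}
for k,v in q.items(): print(k,v.round(4))
print(np.linalg.norm(q["bl"]-q["br"]))
def ang(d): return np.arctan2(-(d@ex),-(d@ey))
th=ang(q["bl"]-q["br"]);print("th",th)
D=[atz(K,*v,.118) for v in((172,61),(507,59),(172,82),(507,80))];print([d.round(4) for d in D],ang(D[0]-D[1]),ang(D[2]-D[3]),np.linalg.norm(D[0]-D[1]),np.linalg.norm(D[0]-D[2]))
th=ang(D[0]-D[1])
c,s=np.cos(th),np.sin(th);out=-ex*c+ey*s
m=(q["bl"]+q["br"])/2; print("rim outer mid",m,"floor centre from rim",m+.031*out, "from model",doorpt(th,.099,-.027,.016))
print("hinge meas",D[3])
al=-ey*c-ex*s
print("from door inner face", D[3]+.099*al-.027*out, "yaw",185.73-np.degrees(th))
E
```

```text
bl [0.4613 0.1085 0.045 ]
br [0.5247 0.1294 0.045 ]
0.06685043336415523
th 1.352175067910791
[array([0.3875, 0.1572, 0.118 ]), array([0.5666, 0.215 , 0.118 ]), array([0.3898, 0.1462, 0.118 ]), array([0.5714, 0.2049, 0.118 ])] 1.3585359190998179 1.3583846931819519 0.18821302440092474 0.011159804663244538
rim outer mid [0.49299295 0.11896712 0.045     ] floor centre from rim [0.48346921 0.14846794 0.045     ] from model [0.48068258 0.1487912  0.016     ]
hinge meas [0.57136973 0.20488632 0.118     ]
from door inner face [0.48545231 0.14877752 0.118     ] yaw 107.89162551865418
```

View pics/w13c.png

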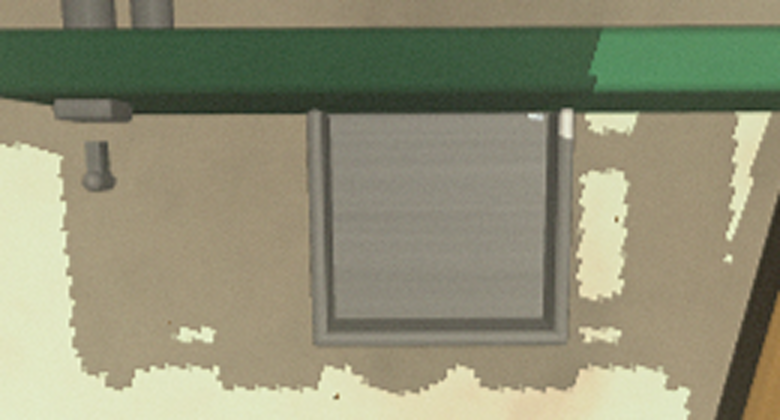

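```bash
python3 - <<'E'
from h import *
plan([.4838,.1478,.24],118); 
E
```

```text
from [0.4998 0.0796 0.2427] [-1.7996e+02  3.0000e-02  1.0754e+02] rows 2
[[3.49, 0.26, 0.13, -0.0, 0.0, -0.091], [3.45, 0.58, 0.13, -0.0, 0.0, -0.091]]
```

{"method": "move_arm", "body": {
  "steps": [
    [2,3.5,0.3,0,0,0,-0.091],
    [2,3.45,0.6,0,0,0,-0.091],
    [2,0,0,2.5,0,0,0],
    [2,0,0,0,0,0,0],
    [2,0,0,0,0,0,0]
  ]
}}

```text
time_s: 14.15
tool_pos: [0.4838, 0.1475, 0.2174]
tool_rot: [-179.9, 0.0, 117.9]
force: [-0.7, -1.7, -0.5]
grip_width: 0.0385
```

```bash
python3 - <<'E'
from h import *
p,r,o=pose();print(p,o["tool_rot"],o["joint_velocities"],o["grip_width"])
w,K=cam("wrist");cv2.imwrite("pics/w14.png",w)
s,K=cam("side");cv2.imwrite("pics/s14.png",cv2.resize(s[100:250,220:420],None,fx=4,fy=4))
plan([.4838,.1478,.1],118)
E
```

```text
[0.48381752 0.14746898 0.21740792] [-1.79856735e+02  3.38987662e-02  1.17920816e+02] [ 0.61740519 -0.99107939  0.97782989 -2.26111887  0.17248309  0.12142255
 -0.05696976] 0.03850315738667611
from [0.4852 0.1475 0.219 ] [1.7994e+02 1.0000e-02 1.1785e+02] rows 3
[[0.03, -0.04, 3.97, 0.0, 0.0, -0.001], [0.03, -0.04, 3.97, 0.0, 0.0, -0.001], [0.03, -0.04, 3.97, 0.0, 0.0, -0.001]]
```

View pics/s14.png

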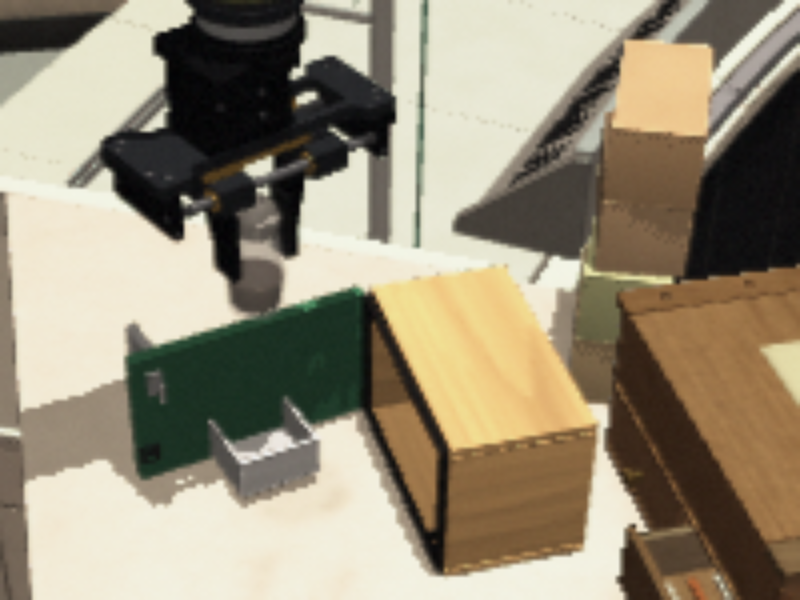

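View pics/w14.png

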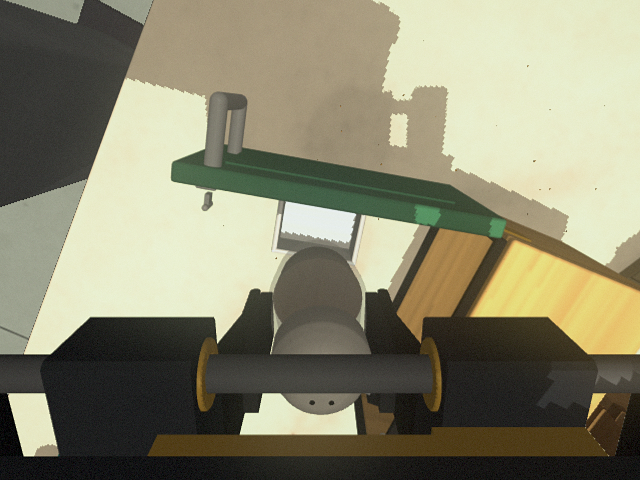

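{"method": "move_arm", "body": {
  "steps": [
    [2,0,0,3.0,0,0,0],
    [2,0,0,3.0,0,0,0],
    [2,0,0,3.0,0,0,0],
    [2,0,0,1.0,0,0,0],
    [2,0,0,0,0,0,0]
  ]
}}

```text
time_s: 14.67
tool_pos: [0.4833, 0.1479, 0.1167]
tool_rot: [-179.8, 0.0, 117.9]
force: [-0.8, -0.2, -0.7]
grip_width: 0.0378
```

```bash
python3 - <<'E'
from h import *
p,r,o=pose();print(p,o["tool_rot"],o["joint_velocities"],o["force"])
w,K=cam("wrist");cv2.imwrite("pics/w15.png",w)
s,K=cam("side");cv2.imwrite("pics/s15.png",cv2.resize(s[100:250,220:420],None,fx=4,fy=4))
plan([.4838,.1478,.1],118)
E
```

```text
[0.4833392  0.14786502 0.11670379] [-1.79778917e+02  3.43102693e-02  1.17942851e+02] [-0.36248166 -2.21734785  0.02976711 -3.38510913  0.99344594  1.64830292
 -1.05695024] [-0.78478442 -0.20721058 -0.71575035]
from [0.4856 0.1491 0.1196] [1.7989e+02 2.0000e-02 1.1799e+02] rows 1
[[-0.03, -0.22, 1.96, 0.002, 0.0, -0.0]]
```

View pics/s15.png

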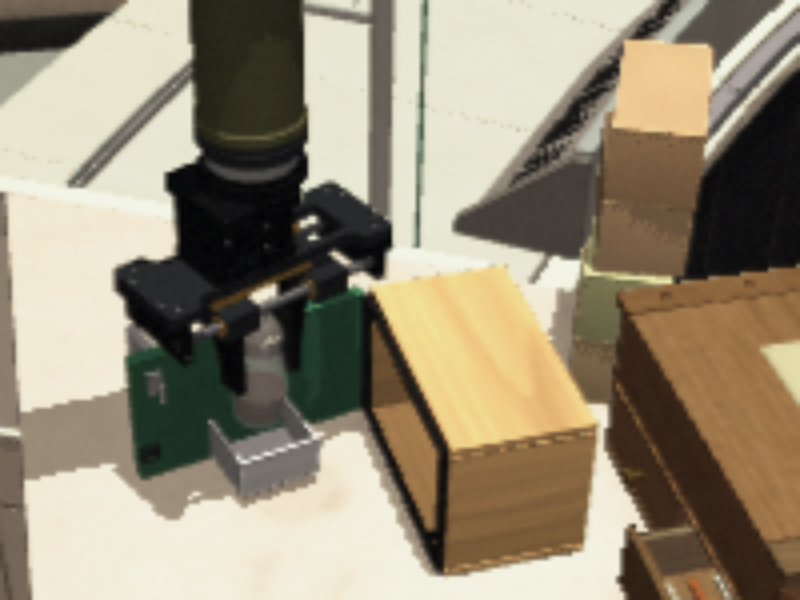

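View pics/w15.png

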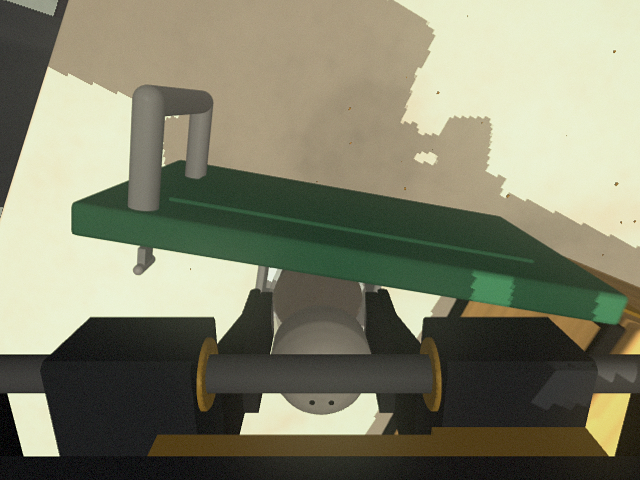

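{"method": "move_arm", "body": {
  "steps": [
    [2,-0.05,-0.2,1.0,0,0,0],
    [2,0,0,1.0,0,0,0],
    [2,0,0,0,0,0,0]
  ]
}}

```text
time_s: 15.02
tool_pos: [0.482, 0.148, 0.097]
tool_rot: [-179.9, -0.0, 118.1]
force: [-0.9, -0.6, -1.4]
grip_width: 0.038
```

{"method": "move_arm", "body": {
  "steps": [
    [2,0,0,0.7,0,0,0],
    [2,0,0,0.7,0,0,0],
    [2,0,0,0,0,0,0]
  ]
}}

```text
time_s: 15.27
tool_pos: [0.4819, 0.148, 0.0827]
tool_rot: [-179.9, 0.0, 118.1]
force: [-0.7, 0.2, -0.7]
grip_width: 0.0381
```

```bash
python3 - <<'E'
from h import *
p,r,o=pose();print(p,o["tool_rot"],o["joint_velocities"],o["force"])
s,K=cam("side");cv2.imwrite("pics/s16.png",cv2.resize(s[150:240,270:370],None,fx=8,fy=6.6,interpolation=cv2.INTER_CUBIC))
plan([.4838,.1478,.079],118)
E
```

```text
[0.48189108 0.14797688 0.08271849] [-1.79877601e+02  4.87830394e-03  1.18088556e+02] [-0.21438619 -0.62392424  0.268079   -0.62320769  0.92919344  1.35482959
 -0.74555443] [-0.6958504   0.20176133 -0.71078538]
from [0.4822 0.148  0.0833] [-1.7991e+02  1.0000e-02  1.1808e+02] rows 1
[[-0.09, 0.13, 0.43, -0.002, 0.0, 0.001]]
```

View pics/s16.png

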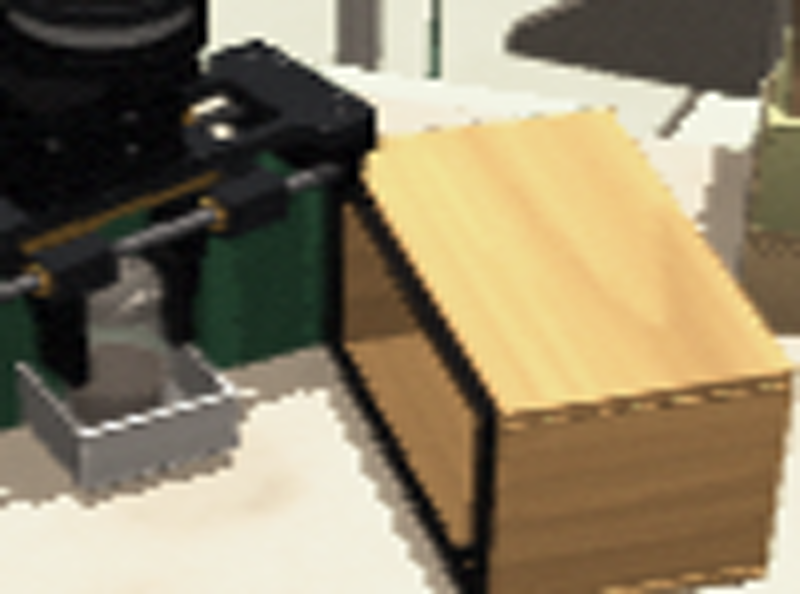

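{"method": "move_arm", "body": {
  "steps": [
    [2,0,0.1,0.25,0,0,0],
    [2,0,0,0.1,0,0,0],
    [2,0,0,0,0,0,0]
  ]
}}

```text
time_s: 15.57
tool_pos: [0.4837, 0.1487, 0.0805]
tool_rot: [-180.0, 0.0, 118.1]
force: [-0.1, 0.4, -1.7]
grip_width: 0.0383
```

{"method": "move_arm", "body": {
  "steps": [
    [2,0,0,0.12,0,0,0],
    [2,0,0,0,0,0,0],
    [2,0,0,0,0,0,0]
  ]
}}

```text
time_s: 15.82
tool_pos: [0.4837, 0.1487, 0.0794]
tool_rot: [180.0, -0.0, 118.1]
force: [0.3, 0.4, -1.0]
grip_width: 0.0386
```

{"method": "move_arm", "body": {
  "steps": [
    [4.2,0,0,0,0,0,0],
    [4.6,0,0,0,0,0,0],
    [5.5,0,0,0,0,0,0],
    [6.0,0,0,0,0,0,0],
    [6.0,0,0,0,0,0,0]
  ]
}}

```text
time_s: 16.23
tool_pos: [0.4838, 0.1487, 0.0795]
tool_rot: [180.0, -0.0, 118.1]
force: [0.7, -0.1, 0.0]
grip_width: 0.0564
```

{"method": "move_arm", "body": {
  "steps": [
    [6.0,0,0,-1.5,0,0,0],
    [6.0,0,0,-3.0,0,0,0],
    [6.0,0,0,-4.0,0,0,0],
    [6.0,0,0,-4.0,0,0,0],
    [6.0,0,0,-2.0,0,0,0]
  ]
}}

```text
time_s: 16.65
tool_pos: [0.4855, 0.1489, 0.2291]
tool_rot: [179.6, -0.0, 118.0]
force: [0.1, 0.5, -1.2]
grip_width: 0.0599
```

```bash
python3 - <<'E'
from h import *
p,r,o=pose();print(p,o["tool_rot"],o["force"])
s,K=cam("side");cv2.imwrite("pics/s17.png",cv2.resize(s[130:250,240:400],None,fx=5,fy=5,interpolation=cv2.INTER_CUBIC))
w,K=cam("wrist");cv2.imwrite("pics/w17.png",w)
plan([.31,.15,.22],118)
E
```

```text
[0.48553627 0.14887599 0.22909186] [ 1.79640378e+02 -3.32988015e-02  1.18035855e+02] [ 0.1444329   0.45973779 -1.2174147 ]
from [0.4862 0.1495 0.2287] [ 1.7951e+02 -6.0000e-02  1.1807e+02] rows 5
[[1.67, -3.11, 0.15, 0.002, -0.0, 0.0], [1.67, -3.11, 0.16, 0.002, -0.0, 0.0], [1.67, -3.11, 0.16, 0.002, -0.0, 0.0], [1.66, -3.11, 0.17, 0.002, -0.0, 0.0], [1.66, -3.11, 0.17, 0.002, -0.0, 0.0]]
```

View pics/s17.png

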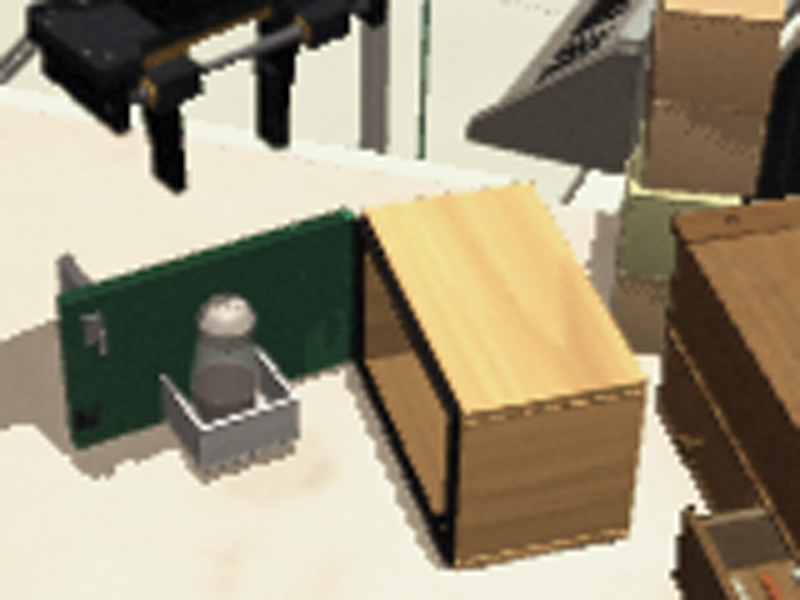

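View pics/w17.png

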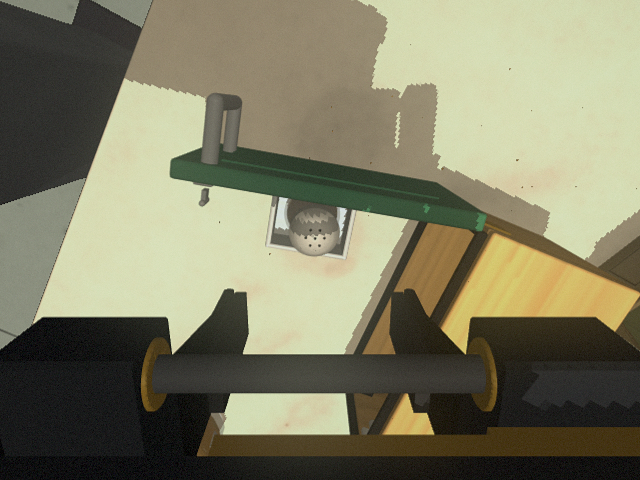

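The shaker is standing upright in the rack: dome at wrist pixel (315,235), inside the rims, and clear of the fingers. Next I'll close the fingers and go outside the handle to push the door shut.

```bash
python3 - <<'E'
from h import *
for th in(1.36,):
  print(doorpt(th,.168,.08,.22),doorpt(th,.168,.047,.11))
plan(doorpt(1.36,.168,.082,.22),107.9)
E
```

```text
[0.38218329 0.22968863 0.22      ] [0.39227548 0.19826972 0.11      ]
from [0.4862 0.1495 0.2287] [ 1.7951e+02 -6.0000e-02  1.1807e+02] rows 4
[[3.04, -1.34, 0.21, 0.002, -0.0, 0.044], [2.98, -1.48, 0.21, 0.002, -0.0, 0.044], [2.91, -1.61, 0.21, 0.002, -0.0, 0.044], [2.84, -1.73, 0.22, 0.002, -0.0, 0.044]]
```

{"method": "move_arm", "body": {
  "steps": [
    [0,3.0,-1.3,0.2,0.002,0,0.044],
    [0,3.0,-1.5,0.2,0.002,0,0.044],
    [0,2.9,-1.6,0.2,0.002,0,0.044],
    [0,2.8,-1.7,0.2,0.002,0,0.044],
    [0,0,0,0,0,0,0]
  ],
  "force": 20
}}

```text
time_s: 17.17
tool_pos: [0.3741, 0.2342, 0.2148]
tool_rot: [-179.3, -0.0, 108.4]
force: [0.0, 0.7, -0.4]
grip_width: 0.0348
```

{"method": "move_arm", "body": {
  "steps": [
    [0,0,0,0,0,0,0],
    [0,0,0,0,0,0,0],
    [0,0,0,0,0,0,0]
  ]
}}

```text
time_s: 17.42
tool_pos: [0.3805, 0.2293, 0.2161]
tool_rot: [-179.5, 0.1, 107.9]
force: [0.0, -0.3, 0.5]
grip_width: 0.0142
```

```bash
python3 - <<'E'
from h import *
p,r,o=pose();print(p,o["tool_rot"],o["qpos"],o["grip_width"])
w,K=cam("wrist");cv2.imwrite("pics/w18.png",w)
plan(doorpt(1.36,.168,.080,.086),107.9)
E
```

```text
[0.38052423 0.22926678 0.21614921] [-1.79527762e+02  7.61494905e-02  1.07890612e+02] [-67.62650654  -7.56541362  30.96931146 113.84968552   3.9736015
  73.15783949 -20.17211808] 0.01416078581648532
from [0.3806 0.2293 0.2163] [-1.7953e+02  7.0000e-02  1.0787e+02] rows 4
[[0.0, 0.07, 3.26, -0.002, 0.0, -0.0], [0.0, 0.06, 3.26, -0.002, 0.0, -0.0], [-0.0, 0.05, 3.26, -0.002, 0.0, -0.0], [-0.0, 0.05, 3.26, -0.002, 0.0, -0.0]]
```

View pics/w18.png

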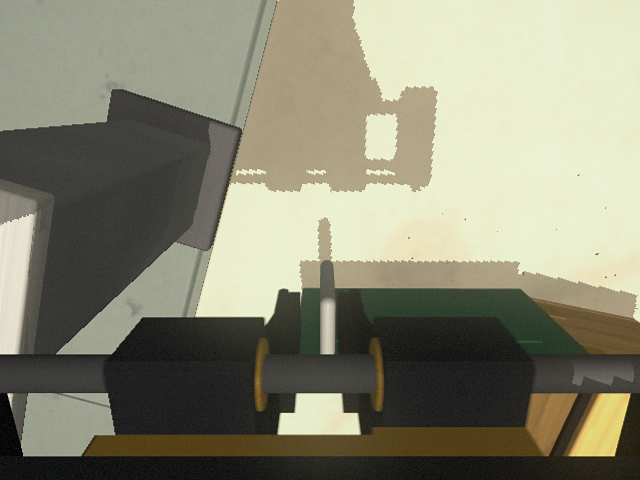

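{"method": "move_arm", "body": {
  "steps": [
    [0,0,0.05,3.2,-0.002,0,0],
    [0,0,0.05,3.2,-0.002,0,0],
    [0,0,0.05,3.2,-0.002,0,0],
    [0,0,0.05,3.2,-0.002,0,0],
    [0,0,0,0,0,0,0]
  ]
}}

```text
time_s: 17.88
tool_pos: [0.3782, 0.2269, 0.0834]
tool_rot: [-179.5, 0.4, 107.9]
force: [-1.3, -0.3, 0.2]
grip_width: 0.0005
```

```bash
python3 - <<'E'
from h import *
p,r,o=pose();print(p,o["tool_rot"],o["force"],o["grip_width"])
w,K=cam("wrist");cv2.imwrite("pics/w19.png",w)
plan(doorpt(1.36,.168,.064,.086),107.9)
E
```

```text
[0.37824365 0.22689873 0.08342026] [-179.48304256    0.36138603  107.88014295] [-1.30349206 -0.26743268  0.17250756] 0.0004637601420352029
from [0.3797 0.2281 0.0862] [-179.67    0.27  107.87] rows 1
[[-1.52, 0.28, 0.03, -0.006, 0.005, -0.001]]
```

View pics/w19.png

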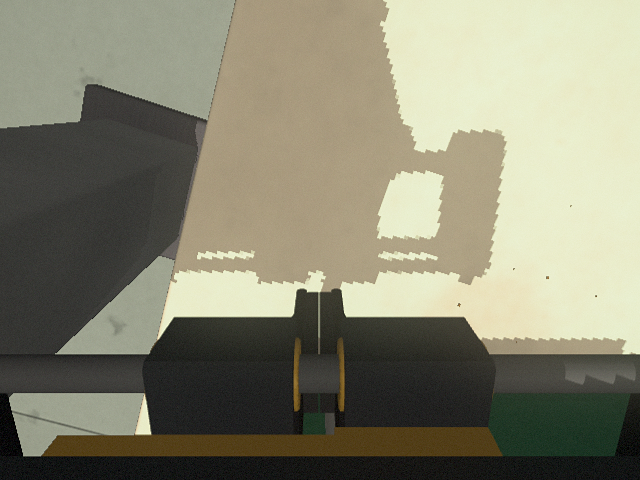

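{"method": "move_arm", "body": {
  "steps": [
    [0,-0.6,0.2,0,0,0,0],
    [0,-0.6,0.1,0,0,0,0],
    [0,-0.4,0,0,0,0,0],
    [0,-0.4,-0.14,0,0,0,-0.025],
    [0,-0.4,-0.14,0,0,0,-0.025]
  ]
}}

```text
time_s: 18.35
tool_pos: [0.3902, 0.2079, 0.0903]
tool_rot: [179.8, -0.1, 110.9]
force: [0.3, 0.7, -0.0]
grip_width: 0.0002
```

```bash
cat >> h.py <<'E'
def st():
    p,r,o=pose(); v=p-HINGE; x,y=v@ex,v@ey
    th=np.radians((185.73-o["tool_rot"][2]+90)%360-90)
    c,s=np.cos(th),np.sin(th);al=-ey*c-ex*s;out=-ex*c+ey*s
    print("t",round(o["time_s"],2),"yawth",th.round(3),"along",(v@al).round(4),"out",(v@out).round(4),"z",p[2].round(4),"Ftool",r.inv().apply(o["force"]).round(1),"tilt",np.round(o["tool_rot"][:2],1))
E
python3 -c "
from h import *
st()"
```

```text
t 18.35 yawth 1.307 along 0.1637 out 0.0657 z 0.0903 Ftool [0.5 0.5 0. ] tilt [ 1.798e+02 -1.000e-01]
```

{"method": "move_arm", "body": {
  "steps": [
    [0,-0.85,-0.5,0,0,0,-0.05],
    [0,-0.85,-0.4,0,0,0,-0.05],
    [0,-0.85,-0.29,0,0,0,-0.05],
    [0,-0.85,-0.29,0,0,0,-0.05]
  ]
}}

```text
time_s: 18.68
tool_pos: [0.3908, 0.1709, 0.0902]
tool_rot: [179.8, -0.0, 122.4]
force: [-0.7, 0.0, -0.2]
grip_width: 0.0005
```

```bash
python3 -c "
from h import *
st()
w,K=cam('wrist');cv2.imwrite('pics/w20.png',w)
"
```

```text
t 18.68 yawth 1.105 along 0.1666 out 0.0655 z 0.0902 Ftool [ 0.4 -0.6  0.2] tilt [179.8  -0. ]
```

View pics/w20.png

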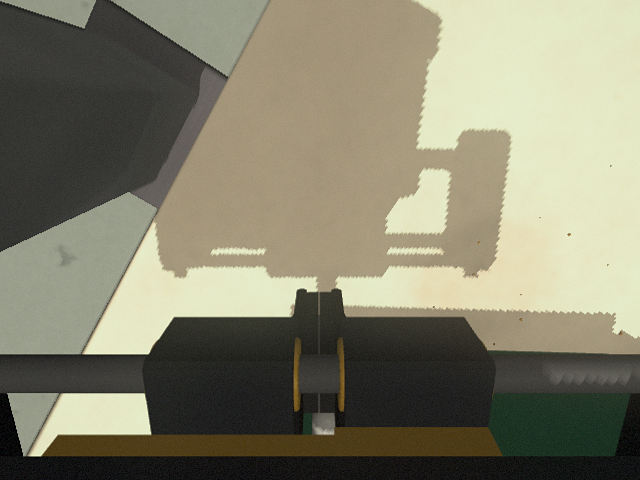

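{"method": "move_arm", "body": {
  "steps": [
    [0,-0.85,-0.3,0,0,0,-0.05],
    [0,-0.85,-0.3,0,0,0,-0.05],
    [0,-0.85,-0.3,0,0,0,-0.05],
    [0,-0.85,-0.3,0,0,0,-0.05],
    [0,-0.85,-0.3,0,0,0,-0.05]
  ]
}}

```text
time_s: 19.15
tool_pos: [0.4051, 0.1284, 0.0898]
tool_rot: [179.9, 0.0, 136.7]
force: [0.1, 1.0, -0.1]
grip_width: 0.0001
```

```bash
python3 -c "
from h import *
st()
w,K=cam('side');cv2.imwrite('pics/s20.png',cv2.resize(w[130:250,240:400],None,fx=5,fy=5))
"
```

```text
t 19.15 yawth 0.856 along 0.1665 out 0.0651 z 0.0898 Ftool [0.7 0.8 0.1] tilt [179.9   0. ]
```

View pics/s20.png

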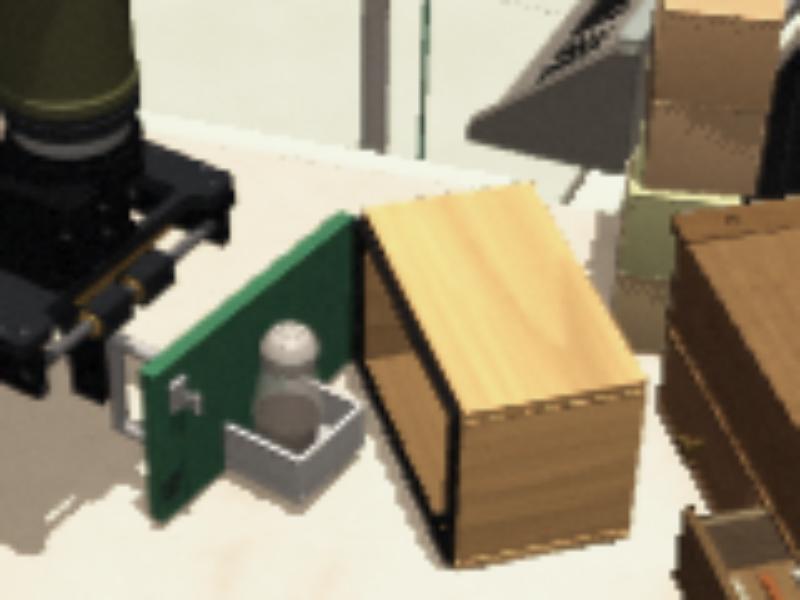

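Going well: the door is about half closed and the shaker is still upright in the rack. Continuing the push.

{"method": "move_arm", "body": {
  "steps": [
    [0,-0.85,-0.3,0,0,0,-0.05],
    [0,-0.85,-0.3,0,0,0,-0.05],
    [0,-0.85,-0.3,0,0,0,-0.05],
    [0,-0.85,-0.3,0,0,0,-0.05],
    [0,-0.85,-0.3,0,0,0,-0.05]
  ]
}}

```text
time_s: 19.62
tool_pos: [0.4292, 0.0908, 0.0895]
tool_rot: [179.9, 0.0, 151.0]
force: [-1.0, -0.2, 0.5]
grip_width: 0.0006
```

```bash
python3 -c "
from h import *
st()
"
```

```text
t 19.62 yawth 0.607 along 0.1665 out 0.0648 z 0.0895 Ftool [ 0.8 -0.7 -0.5] tilt [179.9   0. ]
```

{"method": "move_arm", "body": {
  "steps": [
    [0,-0.68,-0.24,0,0,0,-0.04],
    [0,-0.68,-0.24,0,0,0,-0.04],
    [0,-0.68,-0.24,0,0,0,-0.04],
    [0,-0.68,-0.24,0,0,0,-0.04],
    [0,-0.5,-0.18,0,0,0,-0.03]
  ]
}}

```text
time_s: 20.03
tool_pos: [0.4539, 0.0668, 0.0896]
tool_rot: [179.9, 0.1, 161.8]
force: [-1.2, 0.6, -0.3]
grip_width: 0.0005
```

```bash
python3 -c "
from h import *
st()
w,K=cam('side');cv2.imwrite('pics/s21.png',cv2.resize(w[130:250,240:400],None,fx=5,fy=5))
"
```

```text
t 20.03 yawth 0.418 along 0.1663 out 0.0639 z 0.0896 Ftool [1.3 0.2 0.3] tilt [1.799e+02 1.000e-01]
```

View pics/s21.png

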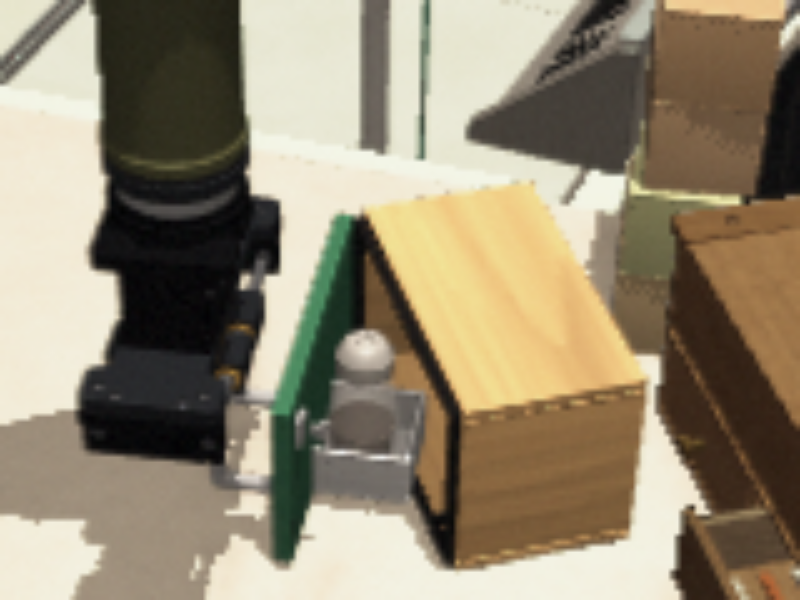

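{"method": "move_arm", "body": {
  "steps": [
    [0,-0.5,-0.18,0,0,0,-0.03],
    [0,-0.5,-0.18,0,0,0,-0.03],
    [0,-0.5,-0.18,0,0,0,-0.03],
    [0,-0.5,-0.18,0,0,0,-0.03],
    [0,-0.5,-0.18,0,0,0,-0.03]
  ]
}}

```text
time_s: 20.5
tool_pos: [0.4752, 0.0522, 0.0893]
tool_rot: [180.0, 0.0, 170.4]
force: [-1.0, -0.5, -0.6]
grip_width: 0.0007
```

{"method": "move_arm", "body": {
  "steps": [
    [0,-0.5,-0.18,0,0,0,-0.03],
    [0,-0.5,-0.18,0,0,0,-0.03],
    [0,-0.4,-0.14,0,0,0,-0.024],
    [0,-0.4,-0.14,0,0,0,-0.024]
  ]
}}

```text
time_s: 20.83
tool_pos: [0.4924, 0.0436, 0.0893]
tool_rot: [180.0, 0.1, 176.6]
force: [-0.1, -0.1, 0.2]
grip_width: 0.0009
```

```bash
python3 -c "
from h import *
st()
w,K=cam('wrist');cv2.imwrite('pics/w22.png',w)
"
```

```text
t 20.83 yawth 0.16 along 0.1655 out 0.0644 z 0.0893 Ftool [ 0.1 -0.1 -0.2] tilt [1.8e+02 1.0e-01]
```

View pics/w22.png

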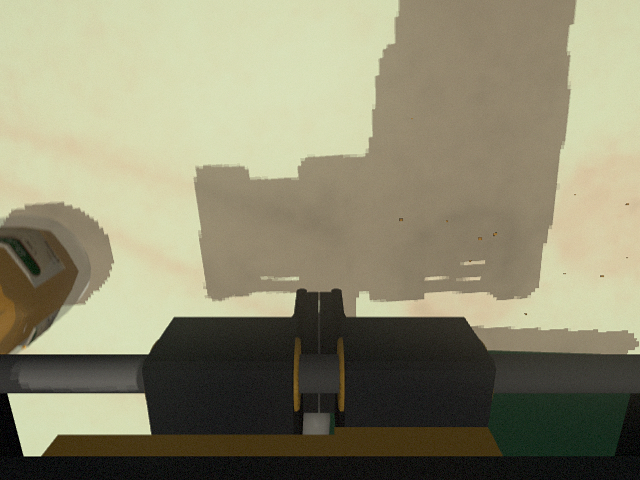

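{"method": "move_arm", "body": {
  "steps": [
    [0,-0.34,-0.12,0,0,0,-0.02],
    [0,-0.34,-0.12,0,0,0,-0.02],
    [0,-0.34,-0.12,0,0,0,-0.02],
    [0,-0.34,-0.12,0,0,0,-0.02]
  ]
}}

```text
time_s: 21.22
tool_pos: [0.5055, 0.0382, 0.0892]
tool_rot: [-180.0, 0.0, -178.9]
force: [-1.0, -0.4, 0.4]
grip_width: 0.0008
```

```bash
python3 -c "
from h import *
st()"
```

```text
t 21.22 yawth 0.08 along 0.1655 out 0.0644 z 0.0892 Ftool [ 1.  -0.4 -0.4] tilt [-180.    0.]
```

{"method": "move_arm", "body": {
  "steps": [
    [0,-0.17,-0.06,0,0,0,-0.01],
    [0,-0.17,-0.06,0,0,0,-0.01]
  ]
}}

```text
time_s: 21.38
tool_pos: [0.509, 0.037, 0.0891]
tool_rot: [-180.0, 0.0, -177.7]
force: [-0.5, -1.1, 0.0]
grip_width: 0.0006
```

```bash
python3 -c "
from h import *
st()"
```

```text
t 21.38 yawth 0.06 along 0.1655 out 0.0643 z 0.0891 Ftool [ 0.6 -1.1 -0. ] tilt [-180.    0.]
```

{"method": "move_arm", "body": {
  "steps": [
    [0,-0.17,-0.06,0,0,0,-0.01],
    [0,-0.17,-0.06,0,0,0,-0.01]
  ]
}}

```text
time_s: 21.55
tool_pos: [0.5124, 0.0358, 0.0889]
tool_rot: [-180.0, 0.0, -176.5]
force: [-0.9, -1.7, 0.7]
grip_width: 0.0006
```

{"method": "move_arm", "body": {
  "steps": [
    [0,-0.17,-0.06,0,0,0,-0.01],
    [0,-0.17,-0.06,0,0,0,-0.01]
  ]
}}

```text
time_s: 21.72
tool_pos: [0.5159, 0.0347, 0.0888]
tool_rot: [-180.0, 0.0, -175.3]
force: [-1.4, -1.9, 1.4]
grip_width: 0.0005
```

{"method": "move_arm", "body": {
  "steps": [
    [0,-0.17,-0.05,0,0,0,-0.01],
    [0,-0.17,-0.05,0,0,0,-0.01]
  ]
}}

```text
time_s: 21.88
tool_pos: [0.5189, 0.0338, 0.0886]
tool_rot: [-179.9, -0.1, -174.2]
force: [-2.7, -1.9, 3.0]
grip_width: 0.0002
```

{"method": "move_arm", "body": {
  "steps": [
    [0,-0.12,-0.03,0,0,0,0],
    [0,-0.12,-0.03,0,0,0,0]
  ]
}}

```text
time_s: 22.05
tool_pos: [0.5211, 0.0334, 0.0886]
tool_rot: [-179.9, -0.1, -174.2]
force: [-4.2, -3.2, 3.1]
grip_width: 0.0005
```

{"method": "move_arm", "body": {
  "steps": [
    [0,-0.12,-0.03,0,0,0,0],
    [0,-0.12,-0.03,0,0,0,0]
  ]
}}

```text
time_s: 22.22
tool_pos: [0.5229, 0.033, 0.0885]
tool_rot: [-180.0, -0.2, -174.2]
force: [-6.6, -3.7, 5.7]
grip_width: 0.0005
```

{"method": "move_arm", "body": {
  "steps": [
    [0,-0.12,-0.05,-0.05,0,0,0],
    [0,-0.12,-0.05,-0.05,0,0,0]
  ]
}}

```text
time_s: 22.38
tool_pos: [0.5241, 0.0327, 0.0886]
tool_rot: [-180.0, -0.3, -174.2]
force: [-7.7, -3.1, 0.7]
grip_width: 0.0007
```

{"method": "move_arm", "body": {
  "steps": [
    [0,-0.1,-0.05,-0.03,0,0,0],
    [0,-0.1,-0.05,-0.03,0,0,0]
  ]
}}

```text
time_s: 22.55
tool_pos: [0.5253, 0.0324, 0.0887]
tool_rot: [180.0, -0.4, -174.2]
force: [-8.3, 0.1, 0.7]
grip_width: 0.0004
```

{"method": "move_arm", "body": {
  "steps": [
    [0,-0.1,0,0,0,0,0],
    [0,-0.1,0,0,0,0,0]
  ]
}}

```text
time_s: 22.72
tool_pos: [0.5268, 0.0322, 0.0886]
tool_rot: [180.0, -0.5, -174.2]
force: [-10.2, -2.9, 2.8]
grip_width: 0.0003
```

{"method": "move_arm", "body": {
  "steps": [
    [0,-0.1,0,0,0,0,0],
    [0,-0.1,0,0,0,0,0]
  ]
}}

```text
time_s: 22.88
tool_pos: [0.5283, 0.032, 0.0886]
tool_rot: [-180.0, -0.6, -174.2]
force: [-12.0, -3.5, 4.9]
grip_width: 0.0007
```

{"method": "move_arm", "body": {
  "steps": [
    [0,-0.07,-0.03,-0.04,0,0,0],
    [0,0,0,0,0,0,0]
  ]
}}

```text
time_s: 23.05
tool_pos: [0.5286, 0.0318, 0.0886]
tool_rot: [180.0, -0.6, -174.2]
force: [-11.1, -2.1, 2.8]
grip_width: 0.0002
```

{"method": "move_arm", "body": {
  "steps": [
    [0,-0.07,-0.03,-0.02,0,0,0],
    [0,0,0,0,0,0,0]
  ]
}}

```text
time_s: 23.22
tool_pos: [0.529, 0.0317, 0.0886]
tool_rot: [180.0, -0.6, -174.2]
force: [-11.0, -2.0, 2.2]
grip_width: 0.0005
```

{"method": "move_arm", "body": {
  "steps": [
    [0,-0.08,0,0,0,0,0],
    [0,0,0,0,0,0,0]
  ]
}}

```text
time_s: 23.38
tool_pos: [0.5297, 0.0317, 0.0887]
tool_rot: [180.0, -0.7, -174.2]
force: [-12.4, -2.3, 2.4]
grip_width: 0.0005
```

{"method": "move_arm", "body": {
  "steps": [
    [0,-0.08,0,0,0,0,0],
    [0,0,0,0,0,0,0]
  ]
}}

```text
time_s: 23.55
tool_pos: [0.5317, 0.0316, 0.0888]
tool_rot: [-180.0, -0.5, -174.2]
force: [-8.3, -3.0, 0.3]
grip_width: 0.0005
```

The force dropped from 12.4 N to 8.3 N while the tool jumped forward, so the catch snapped. Backing off gently.

{"method": "move_arm", "body": {
  "steps": [
    [0,0.2,0,0,0,0,0],
    [0,0.3,0,0,0,0,0],
    [0,0.3,0,0,0,0,0],
    [0,0.4,0,0,0,0,0],
    [0,0.5,0,0,0,0,0]
  ]
}}

```text
time_s: 23.97
tool_pos: [0.52, 0.031, 0.0916]
tool_rot: [-180.0, 0.2, -174.2]
force: [0.2, 0.5, 0.6]
grip_width: 0.0004
```

{"method": "move_arm", "body": {
  "steps": [
    [0,1.0,0,0,0,0,0],
    [0,2.0,0,0,0,0,0],
    [0,1.0,0,-2.0,0,0,0],
    [0,0,0,-4.0,0,0,0],
    [0,0,0,-4.0,0,0,0]
  ]
}}

```text
time_s: 24.38
tool_pos: [0.478, 0.0262, 0.1917]
tool_rot: [-180.0, -0.0, -174.2]
force: [2.2, 1.2, 0.6]
grip_width: 0.0006
```

{"method": "move_arm", "body": {
  "steps": [
    [0,2,0,-3.0,0,0,0],
    [0,0,0,0,0,0,0],
    [0,0,0,0,0,0,0]
  ]
}}

```text
time_s: 24.63
tool_pos: [0.4606, 0.025, 0.2236]
tool_rot: [179.8, 0.4, -174.2]
force: [-1.5, -0.1, -0.5]
grip_width: 0.0004
```

```bash
python3 -c "
from h import *
st();p,r,o=pose();print(p)
w,K=cam('wrist');cv2.imwrite('pics/w30.png',w)
print(proj(K,[[.5366,.033,.11],[.5366,.033,.046]]))
w,K=cam('side');cv2.imwrite('pics/s30.png',cv2.resize(w[130:250,240:400],None,fx=5,fy=5))
w,K=cam('top');cv2.imwrite('pics/t30.png',w)
"
```

```text
t 24.63 yawth -0.002 along 0.1682 out 0.1237 z 0.2236 Ftool [1.5 0.  0.5] tilt [179.8   0.4]
[0.46060502 0.02502942 0.22364473]
[[317.53343116 354.90409863]
 [317.49660998 310.29278723]]
```

View pics/w30.png

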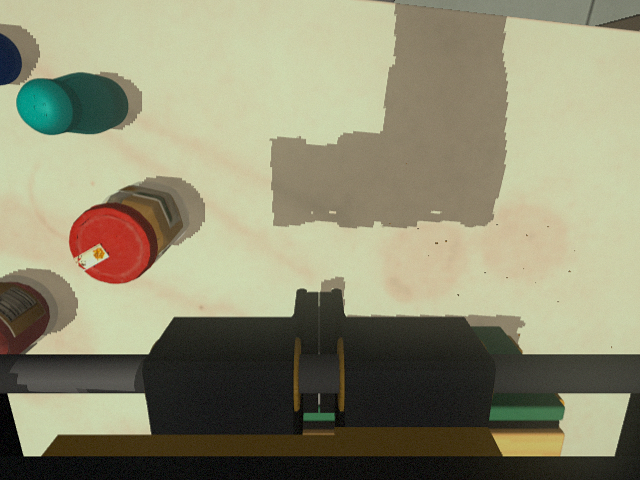

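View pics/s30.png

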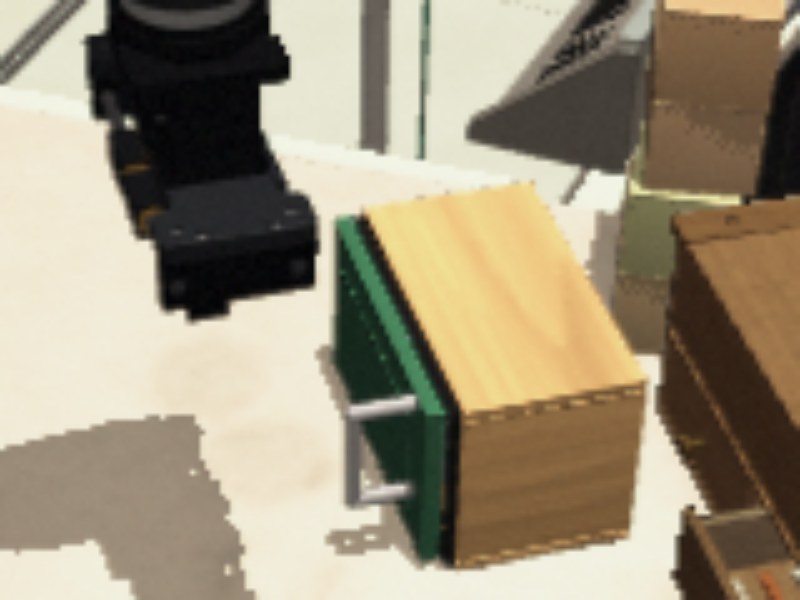

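View pics/t30.png

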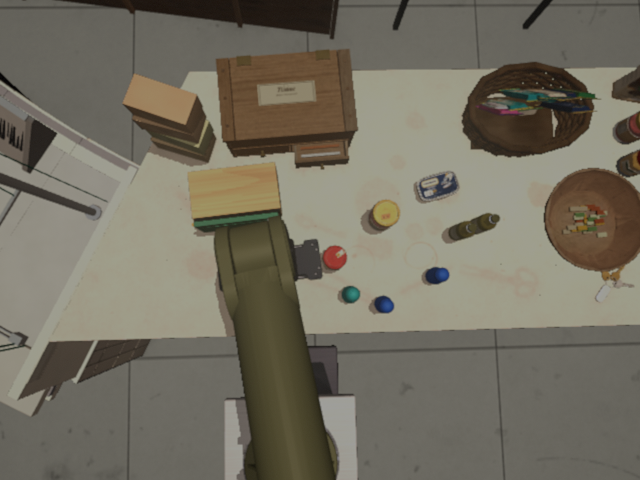

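```bash
python3 -c "
from h import *
a=cv2.imread('pics/side0.png').astype(int);b,K=cam('side');b=b.astype(int)
t,_=cam('top');c=cv2.imread('pics/top0.png').astype(int)
d=np.abs(a-b).max(2)[185:245,300:375];print('side door region px changed',(d>40).sum(),d.max())
f=lambda x,y:np.abs(c-t).max(2)[y-20:y+20,x-20:x+20]
for n,x,y in(('honey',335,257),('jam',385,214),('tin',437,186)):print(n,(f(x,y)>40).sum())
def e(im): return cv2.phaseCorrelate(np.float64(a[185:245,300:340].mean(2)),np.float64(im[185:245,300:340].mean(2)))
print(e(b))
cv2.imwrite('pics/diff.png',np.hstack([cv2.resize(np.uint8(q[185:245,300:360]),None,fx=6,fy=6,interpolation=cv2.INTER_NEAREST) for q in(a,b)]))
st()
"
```

```text
side door region px changed 11 229
honey 175
jam 0
tin 0
((-0.028344159501930477, 0.008596849260705142), 0.84265975040048)
t 24.88 yawth -0.001 along 0.1688 out 0.1256 z 0.2195 Ftool [ 0.1  0.1 -0.5] tilt [-1.799e+02 -1.000e-01]
```

View pics/diff.png

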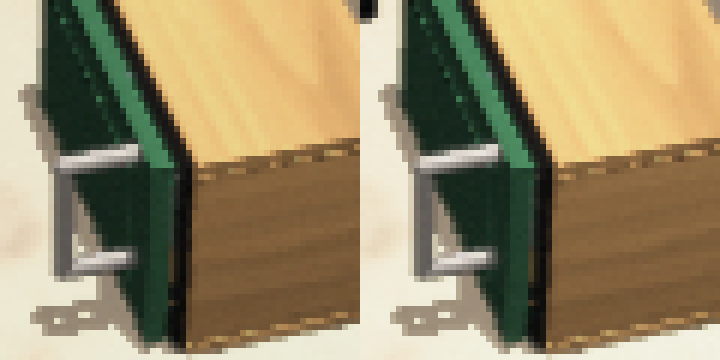

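```bash
python3 -c "
from cell import env,viewer,job
print(job.sign_off())"
```

```text
the job is handed in; nothing more can be done
None
```

The sugar shaker is in the door rack and the door is snapped shut. I handed the job in at about 25 s of the 72 s allowed. The sign-off reports no verdict.

**What I did**
- **Opening:** the first pull on the handle, at 6 N grip, slipped without freeing the catch. A second grip at 7 N pulled it out, and I swung the door to about 1.36 rad.
- **Shaker:** I picked the grey-domed shaker, stood it in the rack and let go. Camera pictures showed it upright and clear of the fingers.
- **Closing:** I pushed the handle with closed fingers, slowing to well under the slam limit near the catch. The push rose to about 12–13 N, then dropped to about 8 N as the tool jumped 2 mm, which was the catch snapping in. I then backed off and lifted clear.

**Last checks**
- **Door:** in the side camera it matched the starting shut position to within 0.03 px, with the robot touching nothing.
- **Jam jar and tin:** they were unchanged in the top picture.
- **Honey jar:** the arm partly covered it in that comparison, so its pixel check differed. It looked in place by eye, and no contact showed.
- **Shaker after closing:** it can't be seen behind the shut door. It was last seen upright with the door about 0.4 rad from shut.
- **Measurements:** camera position estimates disagreed by up to about 6 mm between views, so I relied on the close wrist views for the handle and the rack.

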